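# Move a circuit-card carrier from the burn-in dock to the test dock

### The arm

A 6-joint arm with a two-finger parallel gripper is mounted at the origin on the work surface. World frame = base frame: x ahead of the robot, y to its left, z up, the work surface at z = 0. Lengths are in m, angles in rad, forces in N, time in s.
With the tool pointing down it reaches from about 0.35 to 0.775 m from the base axis. Payload 5.5 kg.
Tool frame: the origin (TCP) lies midway between the tips of the shut fingers; the grasp point (between the pads) lies 19 mm behind it; z points along the fingers, y is the line along which they close (so a half turn about z gives the same grasp; the last joint's range is limited). The gripper opens to 85 mm and grips with 20 to 120 N. Pads are 22 mm wide; open, the fingers measure 114 mm over their backs; the gripper's body (76 mm by 85 mm) begins 54 mm behind the grasp point. The pads swing forward as they close: fully open they stand 13 mm farther back than shut.
Start: joints at [0.963, 0.313, 0.046, 1.304, 0, 1.431], TCP at [0.259, 0.513, 0.206] pointing down, gripper open.
Joint ranges: [-2.76, 2.76], [-0.86, 1.69], [-1.03, 1.26], [-2.2, 2.34], [-1.47, 1.5], [-3.14, 3.14]. Speed limits (rad/s): [2.57, 2.57, 3.14, 3.14, 3.14, 3.14].

### API

Orientations are given as a unit quaternion [w, x, y, z].
In Python, from workcell import env gives the robot as it stands. The module is installed in compiled form; this text tells all that it offers.
- The arm moves only by the tool servo_tool, never from a script. Its argument "increments" is a list of rows, each an object of numbers: "grip": the closure, from 0 (fully open) to 1 (shut); "x", "y", "z": the shift along the tool's x, y, z in mm; "roll": the turn about the tool's z in degrees. In form: [{"grip": .., "x": .., "y": .., "z": .., "roll": ..}, ...]. A call has 1 to 5 rows; each row shifts and turns the commanded pose from where the row before left it, along the tool's axes as they then stand; what a row does not reach is not made up. A row lasts 1/12 s, in which the tool goes at most 41.7 mm and 7.16 degrees, less where a joint would pass 70% of its speed; a pose out of reach is approached as far as the arm can. A call is refused whole if a number of a shift passes 41.7 or a number of a turn 7.16, either way. A call with a gripper value outside its range is refused whole. The fingers move at their own pace and stop on an object; "grip_force" is the grip in N (left out, the last holds). Time passes only in rows, so rows that do not move let the fingers close. It gives the time, the measured TCP pose, the force, the opening and the grip force at its end, in the units of the state.
- env.get_state(): the state, without advancing time (a new reading comes with each control period).
- env.read_camera(name): name is "scene" or "top"; returns the picture (420x560x3 uint8, red, green, blue); there is no depth.
- env.get_calibration(name): a dict with "vertical_fov" (degrees; the focal length in pixels is half the picture's height over the tangent of half this angle, whatever the lens; pixels are square), "cx", "cy" (the principal point, pixels), "rvec" (rotation vector, rad) and "tvec" (3), from world to camera coordinates, as OpenCV has them. Camera axes: x right, y down, z forward; pixel columns grow to the right and rows downward; lengths in m; the calibration is good to about 2 mm. A picture is of the moment at which its call begins. get_calibration takes no time and is no camera call.
- env.hand_in(): hands the job in; it is judged then, once.
The state is a dict: "clock": time; "joint_pos": joint angles; "qvel": joint speeds; "tau": joint torques, N m; "tcp_pos": TCP position; "orientation": TCP orientation; "wrist_force": force on the tool from outside, world axes, zero at the start; "ft_torque": the same for the moment, N m; "finger_gap": finger opening in m; "grip_force": force on a finger pad.
Only numpy, scipy, OpenCV 4.12 (cv2) and the standard library are available. Lean on these libraries where they do the work, as an engineer would, in place of code of your own. Each camera call takes 0.05 s, during which the arm holds its last target. There are 200 camera calls.

### The job

Press the red catch pad of the grey burn-in dock so that it lets go of the card carrier with the orange handle, slide the carrier out of the dovetail and slide it into the dovetail of the blue test dock until that dock's catch clicks up behind it. Keep the carrier level, work gently without forcing anything (about 10 N should do, 20 N at the very most), let go of it at the end, and leave the other things on the bench alone.

Things in the scene. Friction and masses are not known exactly. Their poses are not given: they have to be found in the camera images.
- carrier: card carrier, 0.15 to 0.3 kg: aluminium dovetail plate 90 mm long (x), 60 mm wide below, 44 mm above, 10 mm thick, under an amber 90 x 80 mm circuit card at 18 to 20 mm height. Origin: centre of the plate's underside; z up, brass contacts at the leading +x end. Starts in the grey dock; goes into the blue dock the same way round. 80 mm back from its seat it is clear of the rails and can be lifted.
- carrier_handle (a point): centre of the carrier's orange handle, 38 mm above the carrier's origin; the handle is 28 x 28 mm, flat on four sides, from 20 to 56 mm above the plate's underside. The card's small parts (27 mm high) stand only in its four corners.
- burnin_dock: grey dock fixed to the bench, 255 x 100 mm. Origin on the table under the middle of a seated carrier; x is the sliding-in direction (mouth at -x), z up. Slide floor 30 mm above the table; housing behind, x = 75 to 115 mm, 50 mm tall. Seated carrier: x = 0, y = 0, z = 30 mm. With the catch down, a spring plunger pushes it some 12 mm towards the mouth, past the catch, where it stays unlatched.
- burnin_mouth (a point): middle of the grey dock's mouth edge, at slide floor height, 85 mm before its origin; the same shape as the blue dock's mouth.
- test_dock: blue dock, shaped and framed as the grey one. Its end stop, plunger and catch are set together up to 10 mm nearer or farther along x (not reported), so the carrier latches with its origin at x = -10 to +10 mm, y = 0, z = 30 mm. Sliding in takes about 3 to 10 N: over the red tooth, then 12 mm against the plunger (2 to 4 N); a hard stop comes 2 mm after the click.
- test_mouth (a point): middle of the blue dock's mouth edge, at slide floor height, dock x = -85 mm. From it an open shelf runs to the rails at x = -43 mm, with a 32 mm wide slot for the red tooth (x = -62 to -45 mm plus the setting, 5 mm high); splayed guides 80 mm apart at x = -68 mm, 63 mm at -43. Dovetail rails x = -43 to 75 mm, tops 14 mm above the floor; plate play about 1.3 mm each side, 1.6 mm in height.
- burnin_catch (a joint): grey dock's catch: 0 up (latching), 0.008 m fully pressed down; 1.5 N to start, about 4 N at full travel; a carrier is free of it from 0.006 m.
- burnin_pad (a point): centre of the top of the grey dock's round red press pad, 28 mm across, at dock x = -110 mm, 27 mm above the table when up; press it straight down. It moves with the catch.
- test_catch (a joint): blue dock's catch: 0 up, about 0.005 m while a carrier lies over it, back to 0 with a click when the carrier's tail has passed.
- spare: bystander: a carrier of the same shape with a white handle and green card, on the table between the docks, 56 mm tall; leave it alone.
- mug: bystander: blue mug, 80 mm across, 95 mm tall; origin under its centre.
- cleaner: bystander: spray can, 56 mm across, 170 mm tall; origin under its centre.
- meter: bystander: yellow multimeter lying flat, 150 x 78 x 40 mm; origin under its centre.
- driver: bystander: screwdriver lying on the table.

How it is judged:
By the outcome, as a careful person would: the job done as asked, in the order asked, and still so for the second after the job is handed in, with the robot touching nothing.
It also fails if it takes over 59 s, if anything falls off the work surface, if the arm or the gripper's body presses on something with over 40 N, if the wrist force passes 120 N, or if a joint passes its speed limit or range.

## Working session

There is one attempt and no reset: what is moved stays moved. The work goes in short steps, Python scripts to look and compute and a tool call to move; the robot and the scene stay as the last step left them, time stands still between calls to the robot, and variables do not carry over. Pictures are saved under pics/ and viewed, at most 10 in all, crops included, and the job is handed in when it is done.

Besides the shell and the picture viewer there is one more tool, called by a JSON object that holds its "name" and its "arguments". servo_tool: Moves the arm, as the interface text tells. Its arguments: {"type":"object","properties":{"increments":{"type":"array"},"grip_force":{"type":"number"}},"required":["increments"]}

```bash
mkdir -p pics
cat > h.py <<'E'
import numpy as np, cv2
from workcell import env
def cal(n):
    c=env.get_calibration(n); f=210/np.tan(np.radians(c["vertical_fov"])/2)
    K=np.array([[f,0,c["cx"]],[0,f,c["cy"]],[0,0,1.]])
    return c,K,cv2.Rodrigues(np.array(c["rvec"],float))[0],np.array(c["tvec"],float)
def snap(n,fn):
    im=env.read_camera(n)[:,:,::-1].copy(); cv2.imwrite("pics/"+fn,im); return im
def back(n,uv,z):
    c,K,R,t=cal(n); o=-R.T@t; d=R.T@np.linalg.inv(K)@np.array([uv[0],uv[1],1.])
    return o+d*(z-o[2])/d[2]
def proj(n,P):
    c,K,R,t=cal(n); p=(R@np.atleast_2d(P).T).T+t; q=(K@p.T).T; return q[:,:2]/q[:,2:]
E
python3 - <<'E'
from h import *
for n in("scene","top"):
    im=snap(n,n+"0.png"); c,K,R,t=cal(n); print(n,c,-R.T@t)
print(env.get_state())
E
```

```text
scene {'vertical_fov': 47.64045881743631, 'cx': 265.6530099880218, 'cy': 212.11492237521458, 'rvec': array([ 2.03634714,  1.75881372, -0.47530187]), 'tvec': array([-0.07495058, -0.43614891,  1.53345899])} [ 1.15594422 -0.10497185  1.09549706]
top {'vertical_fov': 47.63938323962962, 'cx': 272.9830084295574, 'cy': 209.0050713050874, 'rvec': array([ 2.1650605 , -2.14902725,  0.15392533]), 'tvec': array([-0.01265332,  0.55842193,  1.31661564])} [0.37903685 0.00377396 1.37905356]
{'clock': 0.1, 'joint_pos': array([9.63378792e-01, 3.13950249e-01, 4.51127532e-02, 1.30359088e+00,
       1.49108957e-05, 1.43116833e+00]), 'qvel': array([ 0.00085274, -0.00317626,  0.00268128, -0.0017393 , -0.00116549,
       -0.00031622]), 'tau': array([ 2.59703578e-03, -4.81724703e+01,  2.99243277e+01,  1.27385309e-02,
       -1.75017317e-04,  1.37601299e-05]), 'tcp_pos': array([0.25901688, 0.51281753, 0.20519212]), 'orientation': array([-3.04706193e-04,  2.31767920e-01,  9.72770767e-01, -7.57035903e-04]), 'wrist_force': array([-0.47532328,  0.27986381,  0.4043779 ]), 'ft_torque': array([ 0.0470591 , -0.0530692 , -0.02807327]), 'grip_force': 0.0, 'finger_gap': 0.08565266941466815}
```

View pics/top0.png

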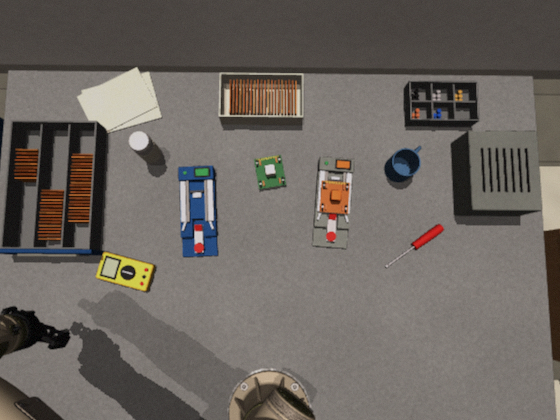

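View pics/scene0.png

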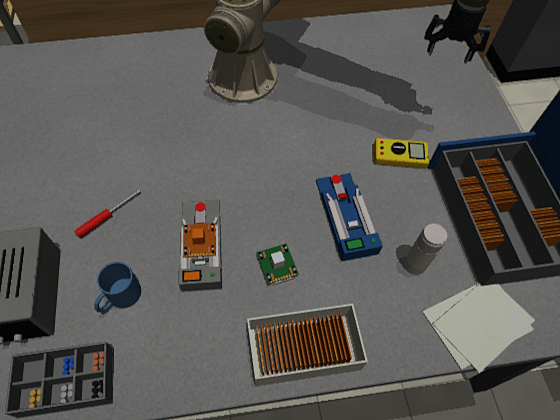

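The top view shows the grey dock at about (333,203), mouth towards the robot, the blue dock at (198,212), and the spare at (270,172). In the scene view the grey dock is at (201,245) and the blue one at (349,215). Next I'll enlarge both docks.

Run:
```python
import cv2,numpy as np
def tile(f,x,y,w,h,s):
    im=cv2.resize(cv2.imread(f)[y:y+h,x:x+w],None,fx=s,fy=s,interpolation=cv2.INTER_CUBIC)
    for k in range(0,w,10):
        cv2.line(im,(k*s,0),(k*s,6),(0,255,255),1); cv2.putText(im,str(x+k),(k*s,16),0,.33,(0,255,255),1)
    for k in range(0,h,10):
        cv2.line(im,(0,k*s),(6,k*s),(0,255,255),1); cv2.putText(im,str(y+k),(8,k*s+4),0,.33,(0,255,255),1)
    return im
cv2.imwrite("pics/t1.png",np.hstack([tile("pics/top0.png",165,155,65,110,5),tile("pics/top0.png",300,150,65,110,5)]))
cv2.imwrite("pics/s1.png",np.hstack([tile("pics/scene0.png",300,165,90,105,5),tile("pics/scene0.png",170,190,65,105,5)]))
```

```text
(no output)
```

View pics/t1.png

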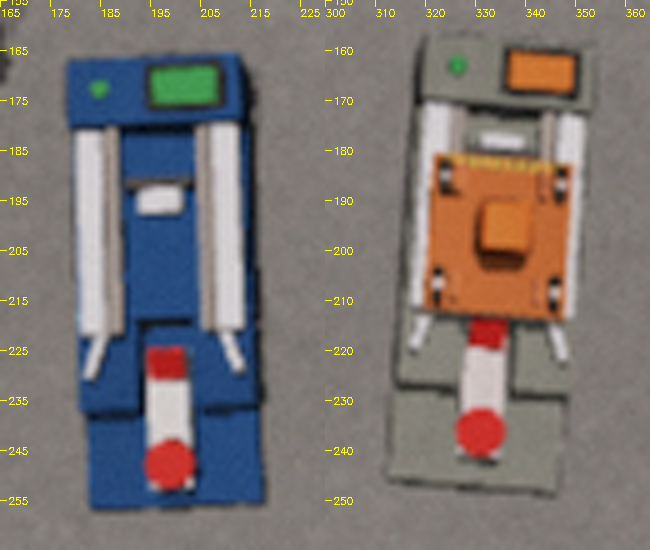

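View pics/s1.png

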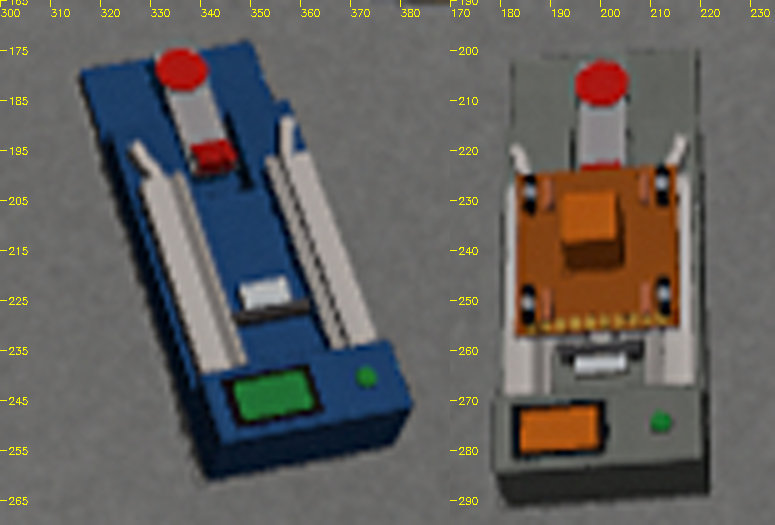

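```bash
cat > fit.py <<'E'
from h import *
from scipy.optimize import least_squares
M={'hTL':(115,50,50),'hTR':(115,-50,50),'hBL':(75,50,50),'hBR':(75,-50,50),'pad':(-110,0,27),'mL':(-85,50,30),'mR':(-85,-50,30)}
O={'blue':{'top':dict(hTL=(178.4,167.4),hTR=(213,165.8),hBL=(179,180.6),hBR=(214.4,179),pad=(199,248),mL=(181,237.2),mR=(217.2,235.8)),
 'scene':dict(hTR=(344.4,253.6),hTL=(382.2,245.6),hBR=(340,239.6),hBL=(378,233.4),pad=(336.4,179))},
 'grey':{'top':dict(hTL=(320,157.6),hTR=(354,160),hBL=(318.6,169.6),hBR=(353,172.6),pad=(331.2,236.6),mL=(314,226.6),mR=(348.4,229.4)),
 'scene':dict(hTR=(179.4,281.6),hTL=(221.6,282),hBR=(180.6,268.4),hBL=(221,267.4),pad=(200.2,206.6))}}
def red(n,near):
    im=cv2.imread(f"pics/{n}0.png").astype(int); b,g,r=im[...,0],im[...,1],im[...,2]
    m=((r>150)&(g<80)&(b<80)).astype(np.uint8); k,_,st,ce=cv2.connectedComponentsWithStats(m)
    i=1+np.argmin(np.linalg.norm(ce[1:]-near,axis=1)); return ce[i],st[i,4]
def W(p,P):
    c,s=np.cos(p[2]),np.sin(p[2]); P=np.atleast_2d(P)/1e3
    return np.c_[p[0]+c*P[:,0]-s*P[:,1],p[1]+s*P[:,0]+c*P[:,1],P[:,2]]
if __name__=="__main__":
  for d in O:
    for n in O[d]:
        r=red(n,O[d][n]['pad']); print(d,n,r)
        if np.linalg.norm(r[0]-O[d][n]['pad'])<1.5:O[d][n]['pad']=r[0]
    def f(p,v=O[d].keys()): return np.concatenate([(proj(n,W(p,[M[k] for k in O[d][n]]))-np.array(list(O[d][n].values()))).ravel() for n in v])
    for v in (['top'],['scene'],['top','scene']):
        s=least_squares(lambda p:f(p,v),[.6,0,0],loss='soft_l1'); print(d,v,s.x[:2].round(4),np.degrees(s.x[2]).round(2)); 
    print(f(s.x).reshape(-1,2).round(1).tolist())
E
python3 fit.py
```

```text
blue top (array([198.56716418, 247.25373134]), np.int32(67))
blue scene (array([335.74576271, 178.33898305]), np.int32(59))
blue ['top'] [0.5628 0.2056] 3.0
blue ['scene'] [0.5675 0.2086] 3.91
blue ['top', 'scene'] [0.5646 0.2072] 3.43
[[-0.8, -0.8], [-0.2, -0.9], [-1.0, -0.2], [-1.1, -0.4], [0.4, -2.1], [-0.2, 0.0], [-1.0, -0.4], [-1.5, -1.1], [-0.2, -0.5], [-1.7, -1.3], [-1.3, -2.3], [-0.2, 1.6]]
grey top (array([330.58461538, 235.93846154]), np.int32(65))
grey scene (array([199.7       , 206.21428571]), np.int32(70))
grey ['top'] [ 0.5912 -0.1815] -4.42
grey ['scene'] [ 0.5964 -0.1774] -3.97
grey ['top', 'scene'] [ 0.5928 -0.1797] -3.86
[[-1.5, -1.6], [-0.7, -1.4], [-1.0, 0.1], [-0.5, -0.3], [-0.3, 0.2], [-0.6, -0.6], [0.0, -0.7], [-1.3, 1.5], [-0.9, -2.0], [-2.3, -0.9], [-0.8, -2.9], [-0.1, -0.9]]
```

```bash
cat > fit2.py <<'E'
from fit import *
import fit
del O['blue']['top']['pad'],O['blue']['scene']['pad']
# rails: white components near the docks
for d,n,box in [('blue','top',(178,180,216,224)),('grey','top',(316,172,353,213)),('blue','scene',(325,197,378,241)),('grey','scene',(178,222,212,271))]:
    im=cv2.imread(f"pics/{n}0.png").astype(int); x0,y0,x1,y1=box
    c=im[y0:y1,x0:x1]; m=((c.min(2)>150)&(c.max(2)-c.min(2)<45)).astype(np.uint8)
    k,l,st,ce=cv2.connectedComponentsWithStats(m,connectivity=4)
    for i in range(1,k):
        if st[i,4]<60: continue
        yy,xx=np.where(l==i); P=np.array([back(n,(a+x0,b+y0),.044) for a,b in zip(xx,yy)])[:,:2]
        q=np.c_[xx,yy]
        mu=P.mean(0); u=np.linalg.svd(P-mu)[2][0]; a=np.degrees(np.arctan2(u[1],u[0])); a=(a+90)%180-90
        print(d,n,st[i,4],mu.round(4),a.round(2))
for d in O:
    def f(p,v): return np.concatenate([(proj(n,W(p,[M[k] for k in O[d][n]]))-np.array(list(O[d][n].values()))+ (.5 if True else 0)).ravel() for n in v])
    for v in (['top'],['scene'],['top','scene']):
        s=least_squares(lambda p:f(p,v),[.6,0,0],loss='soft_l1'); print(d,v,s.x[:2].round(4),np.degrees(s.x[2]).round(2))
    print(f(s.x,v).reshape(-1,2).round(1).tolist())
    for n in ('top','scene'):
        near=proj(n,W(s.x,[-110,0,27]))[0]; r=red(n,near)[0]; w=back(n,r,.027)-W(s.x,[0,0,27])[0]
        c,sn=np.cos(s.x[2]),np.sin(s.x[2]); print('pad local',n,(c*w[0]+sn*w[1])*1e3,(-sn*w[0]+c*w[1])*1e3, back(n,r,.027))
# carrier handle (orange) top z=30+56
E
python3 fit2.py
```

```text
blue top 228 [0.5809 0.1708] 3.14
blue top 227 [0.5785 0.2471] 3.66
grey top 126 [ 0.6201 -0.1423] -7.8
grey top 109 [ 0.6199 -0.2246] -0.8
blue scene 172 [0.5825 0.2481] 3.5
blue scene 184 [0.5851 0.171 ] 3.15
grey scene 91 [ 0.6261 -0.2235] -1.17
blue ['top'] [0.5647 0.2066] 3.28
blue ['scene'] [0.5668 0.2085] 3.39
blue ['top', 'scene'] [0.5656 0.2072] 3.54
[[-0.4, -0.6], [0.2, -0.8], [-0.6, -0.0], [-0.7, -0.3], [0.4, 0.2], [-0.5, -0.3], [-0.7, -0.2], [0.5, 0.3], [-1.0, -0.4], [-0.6, -1.5]]
pad local top -116.87689735450289 1.4558837630225538 [0.44884708 0.20147234 0.027     ]
pad local scene -115.98688549040017 2.0914035958757387 [0.44969612 0.20216164 0.027     ]
grey ['top'] [ 0.5924 -0.1804] -4.24
grey ['scene'] [ 0.5953 -0.178 ] -4.19
grey ['top', 'scene'] [ 0.5933 -0.1794] -4.01
[[-1.1, -1.3], [-0.3, -1.0], [-0.6, 0.4], [-0.0, 0.1], [-0.7, -0.1], [-0.3, -0.3], [0.3, -0.4], [-0.8, 2.1], [-0.3, -1.2], [-1.7, -0.3], [-0.2, -2.2], [0.1, -0.6]]
pad local top -109.72779497699574 -1.552240476960542 [ 0.48376672 -0.1732672   0.027     ]
pad local scene -107.7468388900669 -0.40386814418865663 [ 0.48582315 -0.1722602   0.027     ]
```

Both fits agree with the given sizes. Blue dock is at about (0.565, 0.208) with yaw +3.4° and catch setting about -6 mm; grey dock is at about (0.5935, -0.180) with yaw -4.1° and pad at (0.4845, -0.173). Next I'll turn the tool, shut the fingers and go above the grey pad.

{"name": "servo_tool", "arguments": {"increments": [{"grip": 1,"roll": 6.73},{"grip": 1,"roll": 6.73},{"grip": 1,"roll": 6.73},{"grip": 1,"roll": 6.73},{"grip": 1,"roll": 6.73}], "grip_force": 40}}

```text
invalid input at $.increments[0]: expected keys grip, x, y, z, roll
```

{"name": "servo_tool", "arguments": {"increments": [{"grip": 1,"roll": 6.73},{"grip": 1,"roll": 6.73},{"grip": 1,"roll": 6.73},{"grip": 1,"roll": 6.73},{"grip": 1,"roll": 6.73}]}}

```text
invalid input at $.increments[0]: expected keys grip, x, y, z, roll
```

{"name": "servo_tool", "arguments": {"increments": [{"grip": 1,"x": -30,"y": 12},{"grip": 1,"x": -37,"y": 15},{"grip": 1,"x": -37,"y": 15},{"grip": 1,"x": -37,"y": 15},{"grip": 1,"x": -37,"y": 15}]}}

```text
invalid input at $.increments[0]: expected keys grip, x, y, z, roll
```

{"name": "servo_tool", "arguments": {"increments": [{"grip": 1,"x": -37,"y": 15},{"grip": 1,"x": -37,"y": 15},{"grip": 1,"x": -37,"y": 15},{"grip": 1,"x": -37,"y": 15},{"grip": 1,"x": -37,"y": 15}]}}

```text
invalid input at $.increments[0]: expected keys grip, x, y, z, roll
```

{"name": "servo_tool", "arguments": {"increments": [{"grip": 1,"x": -37,"y": 15},{"grip": 1,"x": -37,"y": 15},{"grip": 1,"x": -37,"y": 15},{"grip": 1,"x": -37,"y": 15},{"grip": 1,"x": -37,"y": 15}]}}

```text
invalid input at $.increments[0]: expected keys grip, x, y, z, roll
```

All keys are required in every row.

{"name": "servo_tool", "arguments": {"increments": [{"grip": 1,"x": 0,"y": 0,"z": 0,"roll": 6.73},{"grip": 1,"x": 0,"y": 0,"z": 0,"roll": 6.73},{"grip": 1,"x": 0,"y": 0,"z": 0,"roll": 6.73},{"grip": 1,"x": 0,"y": 0,"z": 0,"roll": 6.73},{"grip": 1,"x": 0,"y": 0,"z": 0,"roll": 6.73}], "grip_force": 40}}

```text
clock: 0.52
tcp_pos: [0.2591, 0.5129, 0.2055]
orientation: [-0.0, 0.506, 0.863, -0.001]
wrist_force: [0.0, -0.3, -1.1]
finger_gap: 0.0255
grip_force: 0.0
```

{"name": "servo_tool", "arguments": {"increments": [{"grip": 1,"x": 0,"y": 0,"z": 0,"roll": 6.73},{"grip": 1,"x": 0,"y": 0,"z": 0,"roll": 6.73},{"grip": 1,"x": 0,"y": 0,"z": 0,"roll": 6.73},{"grip": 1,"x": 0,"y": 0,"z": 0,"roll": 6.73},{"grip": 1,"x": 0,"y": 0,"z": 0,"roll": 6.73}]}}

```text
clock: 0.93
tcp_pos: [0.2591, 0.5129, 0.2055]
orientation: [0.0, 0.734, 0.679, -0.001]
wrist_force: [-0.1, -0.4, 0.8]
finger_gap: -0.0
grip_force: 0.0
```

{"name": "servo_tool", "arguments": {"increments": [{"grip": 1,"x": -30,"y": 12,"z": 0,"roll": 0},{"grip": 1,"x": -37,"y": 15,"z": 0,"roll": 0},{"grip": 1,"x": -37,"y": 15,"z": 0,"roll": 0},{"grip": 1,"x": -37,"y": 15,"z": 0,"roll": 0},{"grip": 1,"x": -37,"y": 15,"z": 0,"roll": 0}]}}

```text
clock: 1.35
tcp_pos: [0.3181, 0.3288, 0.2055]
orientation: [0.0, 0.732, 0.682, -0.0]
wrist_force: [0.8, 0.3, -0.4]
finger_gap: -0.0001
grip_force: 0.0
```

{"name": "servo_tool", "arguments": {"increments": [{"grip": 1,"x": -37,"y": 15,"z": 0,"roll": 0},{"grip": 1,"x": -37,"y": 15,"z": 0,"roll": 0},{"grip": 1,"x": -37,"y": 15,"z": 0,"roll": 0},{"grip": 1,"x": -37,"y": 15,"z": 0,"roll": 0},{"grip": 1,"x": -37,"y": 15,"z": 0,"roll": 0}]}}

```text
clock: 1.77
tcp_pos: [0.3798, 0.1389, 0.2059]
orientation: [-0.0, 0.732, 0.681, 0.0]
wrist_force: [0.5, 0.4, -0.8]
finger_gap: -0.0002
grip_force: 0.0
```

{"name": "servo_tool", "arguments": {"increments": [{"grip": 1,"x": -37,"y": 15,"z": 0,"roll": 0},{"grip": 1,"x": -37,"y": 15,"z": 0,"roll": 0},{"grip": 1,"x": -37,"y": 15,"z": 0,"roll": 0},{"grip": 1,"x": -37,"y": 15,"z": 0,"roll": 0},{"grip": 1,"x": 0,"y": 0,"z": 0,"roll": 0}]}}

```text
clock: 2.18
tcp_pos: [0.4315, -0.0173, 0.2057]
orientation: [0.001, 0.735, 0.678, -0.0]
wrist_force: [0.6, 0.3, 0.6]
finger_gap: 0.0001
grip_force: 0.0
```

{"name": "servo_tool", "arguments": {"increments": [{"grip": 1,"x": -37,"y": 16,"z": 0,"roll": 0},{"grip": 1,"x": -37,"y": 16,"z": 0,"roll": 0},{"grip": 1,"x": -37,"y": 16,"z": 20,"roll": 0},{"grip": 1,"x": -37,"y": 16,"z": 10,"roll": 0},{"grip": 1,"x": 0,"y": 0,"z": 35,"roll": 0}]}}

```text
clock: 2.6
tcp_pos: [0.4872, -0.1682, 0.1454]
orientation: [0.006, 0.734, 0.679, 0.001]
wrist_force: [1.7, 0.1, 0.2]
finger_gap: -0.0002
grip_force: 0.0
```

{"name": "servo_tool", "arguments": {"increments": [{"grip": 1,"x": 0,"y": 0,"z": 35,"roll": 0},{"grip": 1,"x": 0,"y": 0,"z": 30,"roll": 0},{"grip": 1,"x": 0,"y": 0,"z": 15,"roll": 0},{"grip": 1,"x": 0,"y": 0,"z": 0,"roll": 0},{"grip": 1,"x": 0,"y": 0,"z": 0,"roll": 0}]}}

```text
clock: 3.02
tcp_pos: [0.4805, -0.1597, 0.0617]
orientation: [-0.001, 0.732, 0.681, -0.0]
wrist_force: [0.1, -0.4, 1.5]
finger_gap: -0.0002
grip_force: 0.0
```

{"name": "servo_tool", "arguments": {"increments": [{"grip": 1,"x": -13,"y": 5,"z": 0,"roll": 0},{"grip": 1,"x": 0,"y": 0,"z": 20,"roll": 0},{"grip": 1,"x": 0,"y": 0,"z": 8,"roll": 0},{"grip": 1,"x": 0,"y": 0,"z": 4,"roll": 0},{"grip": 1,"x": 0,"y": 0,"z": 2,"roll": 0}]}}

```text
clock: 3.43
tcp_pos: [0.4856, -0.174, 0.0286]
orientation: [-0.0, 0.732, 0.681, 0.0]
wrist_force: [-0.4, -0.4, -0.5]
finger_gap: -0.0001
grip_force: 0.0
```

{"name": "servo_tool", "arguments": {"increments": [{"grip": 1,"x": 0,"y": 0,"z": 2,"roll": 0},{"grip": 1,"x": 0,"y": 0,"z": 2,"roll": 0},{"grip": 1,"x": 0,"y": 0,"z": 1,"roll": 0},{"grip": 1,"x": 0,"y": 0,"z": 0,"roll": 0},{"grip": 1,"x": 0,"y": 0,"z": 0,"roll": 0}]}}

```text
clock: 3.85
tcp_pos: [0.4857, -0.1739, 0.0237]
orientation: [0.0, 0.732, 0.681, 0.0]
wrist_force: [-0.1, 0.2, 0.6]
finger_gap: -0.0002
grip_force: 0.0
```

{"name": "servo_tool", "arguments": {"increments": [{"grip": 1,"x": 0,"y": 0,"z": 2,"roll": 0},{"grip": 1,"x": 0,"y": 0,"z": 1,"roll": 0},{"grip": 1,"x": 0,"y": 0,"z": 0,"roll": 0},{"grip": 1,"x": 0,"y": 0,"z": 0,"roll": 0},{"grip": 1,"x": 0,"y": 0,"z": 0,"roll": 0}]}}

```text
clock: 4.27
tcp_pos: [0.4856, -0.1739, 0.0205]
orientation: [-0.0, 0.732, 0.681, 0.0]
wrist_force: [0.7, 0.5, 0.7]
finger_gap: 0.0
grip_force: 0.0
```

Run:
```python
from h import *
s=env.get_state(); print(s['tcp_pos'],s['wrist_force'])
im=snap('scene','s2.png'); cv2.imwrite('pics/s2c.png',cv2.resize(im[180:300,150:260],None,fx=4,fy=4))
```

```text
[ 0.48556266 -0.17393793  0.02046719] [0.69338638 0.54679927 0.69779954]
```

View pics/s2c.png

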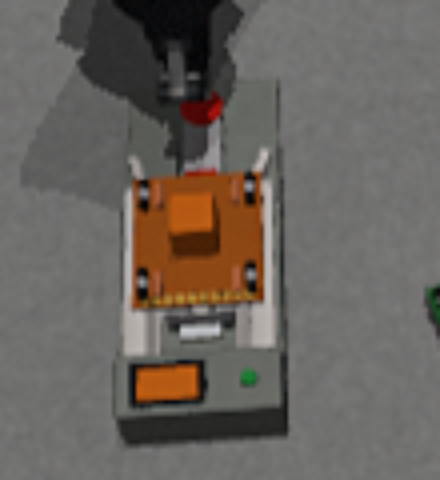

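Run:
```python
from h import *
p=env.get_state()['tcp_pos']
print(proj('scene',p)*1, (proj('scene',p)-[150,180])*4, proj('top',p))
im=snap('top','t2.png'); a=cv2.resize(im[150:260,300:365],None,fx=5,fy=5); b=cv2.resize(cv2.imread('pics/s2.png')[180:235,165:235],None,fx=6,fy=6)
o=np.zeros((560,800,3),np.uint8); o[:550,:325]=a; o[:330,340:760]=b; cv2.imwrite('pics/m2.png',o)
```

```text
[[199.33342361 207.49518639]] [[197.33369443 109.98074556]] [[330.51575018 235.48843325]]
```

View pics/m2.png

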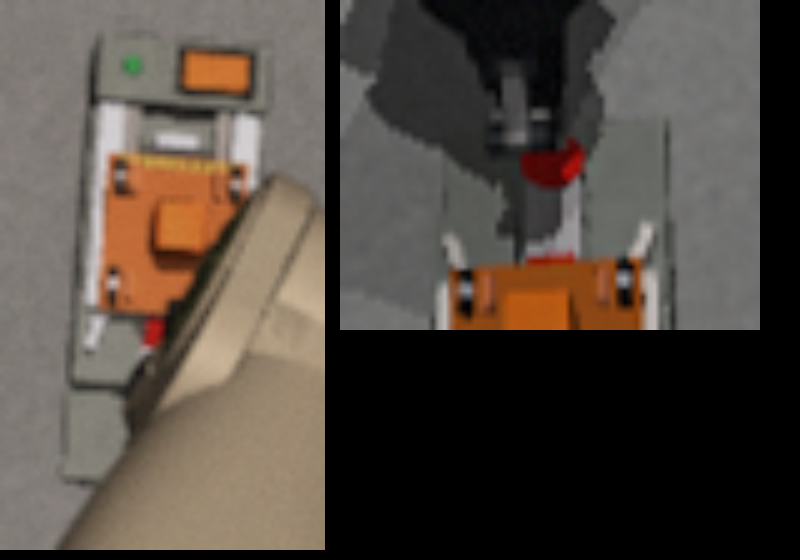

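Run:
```python
from h import *
a=cv2.imread('pics/scene0.png'); b=cv2.imread('pics/s2.png')
def st(im,box,f,name):
    x0,y0,x1,y1=box; c=im[y0:y1,x0:x1].astype(int); m=f(c); yy,xx=np.where(m); print(name,len(xx),xx.mean()+x0,yy.mean()+y0,xx.min()+x0,xx.max()+x0,yy.min()+y0,yy.max()+y0)
red=lambda c:(c[...,2]>90)&(c[...,1]<45)&(c[...,0]<45)
han=lambda c:(c[...,2]>190)&(c[...,1]>85)&(c[...,0]<60)
for im in (a,b):
    st(im,(190,195,212,218),red,'pad'); st(im,(190,218,210,226),red,'tooth'); st(im,(180,222,218,260),han,'handle')
c=np.clip((np.clip(b[170:220,165:225]/255.,0,1)**.4)*255,0,255).astype(np.uint8)
c=cv2.resize(c,None,fx=10,fy=10,interpolation=cv2.INTER_NEAREST); p=(proj('scene',env.get_state()['tcp_pos'])[0]-[165,170]+.5)*10
cv2.drawMarker(c,tuple(p.astype(int)),(0,255,0)); cv2.imwrite('pics/g2.png',c)
```

```text
pad 68 199.69117647058823 206.41176470588235 195 204 203 210
tooth 8 199.5 223.0 196 203 223 223<stdin>:4: RuntimeWarning: Mean of empty slice.
  ret = ret.dtype.type(ret / rcount)
Traceback (most recent call last):
ValueError: zero-size array to reduction operation minimum which has no identity
```

Run:
```python
from h import *
a=cv2.imread('pics/scene0.png'); b=cv2.imread('pics/s2.png')
def st(im,box,f,name):
    x0,y0,x1,y1=box; c=im[y0:y1,x0:x1].astype(int); m=f(c); yy,xx=np.where(m); print(name,len(xx),xx.mean()+x0,yy.mean()+y0,xx.min()+x0,xx.max()+x0,yy.min()+y0,yy.max()+y0)
red=lambda c:(c[...,2]>90)&(c[...,1]<45)&(c[...,0]<45)
han=lambda c:(c[...,2]>150)&(c[...,1]>65)&(c[...,0]<80)
for im in (a,b):
    st(im,(190,195,212,218),red,'pad'); st(im,(190,218,210,226),red,'tooth'); st(im,(175,220,222,262),han,'orange')
c=(np.clip(b[170:220,165:225]/255.,0,1)**.4*255).astype(np.uint8)
c=cv2.resize(c,None,fx=10,fy=10,interpolation=cv2.INTER_NEAREST); p=(proj('scene',env.get_state()['tcp_pos'])[0]-[165,170]+.5)*10
cv2.drawMarker(c,tuple(int(v) for v in p),(0,255,0)); cv2.imwrite('pics/g2.png',c)
```

```text
pad 68 199.69117647058823 206.41176470588235 195 204 203 210
tooth 8 199.5 223.0 196 203 223 223
orange 135 197.7111111111111 236.94074074074075 189 209 225 255
pad 13 203.3846153846154 207.0 202 205 205 209
tooth 8 199.5 223.0 196 203 223 223
orange 183 197.37158469945356 237.79234972677597 183 214 223 255
```

View pics/g2.png

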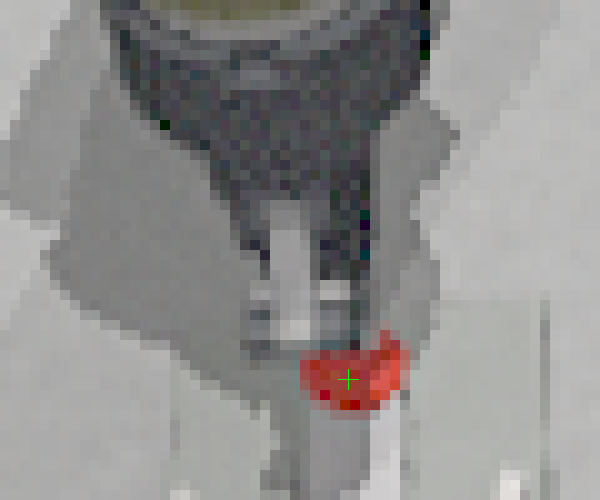

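Run:
```python
from h import *
s=env.get_state(); p=s['tcp_pos']; print(p,s['joint_pos'].round(3))
for h in(0,.02,.05,.1,.15,.2): print(h,((proj('scene',p+[0,0,h])[0]-[165,170]+.5)*10).round(0))
print(back('scene',(195,204.8),.0205), back('scene',(199.8,206.3),.027))
a=cv2.imread('pics/scene0.png')
# start picture: reported start TCP
print('start',proj('scene',[.259,.5128,.2052]),proj('top',[.259,.5128,.2052]))
c=cv2.resize((np.clip(a[0:80,400:520]/255.,0,1)**.5*255).astype(np.uint8),None,fx=5,fy=5)
t=cv2.imread('pics/top0.png'); d=cv2.resize((np.clip(t[300:360,0:120]/255.,0,1)**.5*255).astype(np.uint8),None,fx=3,fy=3)
for im,n,o,k in((c,'scene',(400,0),5),(d,'top',(0,300),3)):
  for q in((.259,.5128,.2052),(.2590+.019,.5128+.038,.2182),(.2590-.019,.5128-.038,.2182)):
    u=(proj(n,q)[0]-o+.5)*k; cv2.drawMarker(im,tuple(int(v) for v in u),(0,255,0),markerSize=12)
o=np.zeros((400,600+360,3),np.uint8); o[:400,:600]=c; o[:180,600:]=d; cv2.imwrite('pics/g3.png',cv2.resize(o,(800,333)))
```

```text
[ 0.48557773 -0.17394441  0.0204988 ] [-0.5    0.335 -0.409  0.827  0.     1.143]
0 [348. 380.]
0.02 [340. 340.]
0.05 [326. 278.]
0.1 [303. 169.]
0.15 [277.  51.]
0.2 [250. -76.]
[ 0.47557757 -0.18464338  0.0205    ] [ 0.48612468 -0.17202071  0.027     ]
start [[442.66191396  68.17325112]] [[ 55.88879573 321.55003724]]
```

View pics/g3.png

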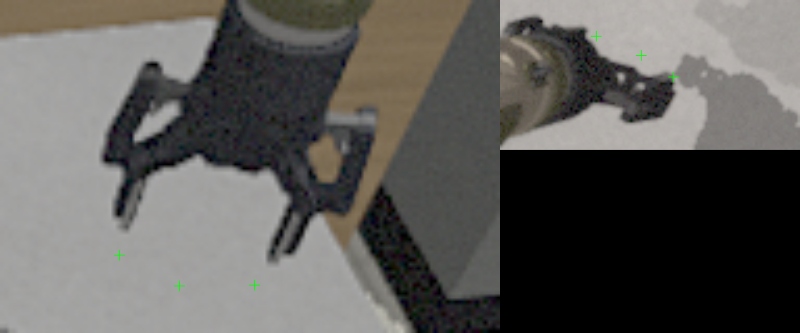

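The fingertips at about (195,205) hide the upper-left half of the pad at (200,206). The pad and tooth haven't moved and there's no force, so the tips are a little off to the -y/-x side or higher than assumed. I'll lift, shift towards the pad centre and feel downward.

{"name": "servo_tool", "arguments": {"increments": [{"grip": 1,"x": 0,"y": 0,"z": -12,"roll": 0},{"grip": 1,"x": 6,"y": 3,"z": 0,"roll": 0},{"grip": 1,"x": 0,"y": 0,"z": 6,"roll": 0},{"grip": 1,"x": 0,"y": 0,"z": 3,"roll": 0},{"grip": 1,"x": 0,"y": 0,"z": 2,"roll": 0}]}}

```text
clock: 4.78
tcp_pos: [0.4884, -0.1676, 0.0203]
orientation: [-0.001, 0.732, 0.681, -0.0]
wrist_force: [0.3, 0.2, -0.1]
finger_gap: -0.0001
grip_force: 0.0
```

{"name": "servo_tool", "arguments": {"increments": [{"grip": 1,"x": 0,"y": 0,"z": 1,"roll": 0},{"grip": 1,"x": 0,"y": 0,"z": 1,"roll": 0},{"grip": 1,"x": 0,"y": 0,"z": 0,"roll": 0},{"grip": 1,"x": 0,"y": 0,"z": 0,"roll": 0},{"grip": 1,"x": 0,"y": 0,"z": 0,"roll": 0}]}}

```text
clock: 5.2
tcp_pos: [0.489, -0.1682, 0.0195]
orientation: [0.0, 0.732, 0.681, 0.0]
wrist_force: [-0.2, 0.9, 0.4]
finger_gap: 0.0002
grip_force: 0.0
```

{"name": "servo_tool", "arguments": {"increments": [{"grip": 1,"x": 0,"y": 0,"z": 1,"roll": 0},{"grip": 1,"x": 0,"y": 0,"z": 1,"roll": 0},{"grip": 1,"x": 0,"y": 0,"z": 0,"roll": 0},{"grip": 1,"x": 0,"y": 0,"z": 0,"roll": 0},{"grip": 1,"x": 0,"y": 0,"z": 0,"roll": 0}]}}

```text
clock: 5.62
tcp_pos: [0.4889, -0.1681, 0.0174]
orientation: [-0.0, 0.732, 0.681, 0.0]
wrist_force: [0.2, 0.2, 0.2]
finger_gap: -0.0001
grip_force: 0.0
```

{"name": "servo_tool", "arguments": {"increments": [{"grip": 1,"x": 0,"y": 0,"z": 1,"roll": 0},{"grip": 1,"x": 0,"y": 0,"z": 1,"roll": 0},{"grip": 1,"x": 0,"y": 0,"z": 0,"roll": 0},{"grip": 1,"x": 0,"y": 0,"z": 0,"roll": 0}]}}

```text
clock: 5.95
tcp_pos: [0.4889, -0.1681, 0.0153]
orientation: [-0.0, 0.732, 0.681, 0.0]
wrist_force: [0.6, 0.1, 0.4]
finger_gap: 0.0003
grip_force: 0.0
```

Run:
```python
from h import *
im=snap('scene','s3.png'); s=env.get_state(); print(s['wrist_force'],s['tcp_pos'])
c=(np.clip(im[170:240,165:235]/255.,0,1)**.4*255).astype(np.uint8)
cv2.imwrite('pics/g4.png',cv2.resize(c,None,fx=8,fy=8,interpolation=cv2.INTER_NEAREST))
```

```text
[-0.07820002  0.40721362 -0.33627264] [ 0.48890771 -0.16812632  0.01538735]
```

View pics/g4.png

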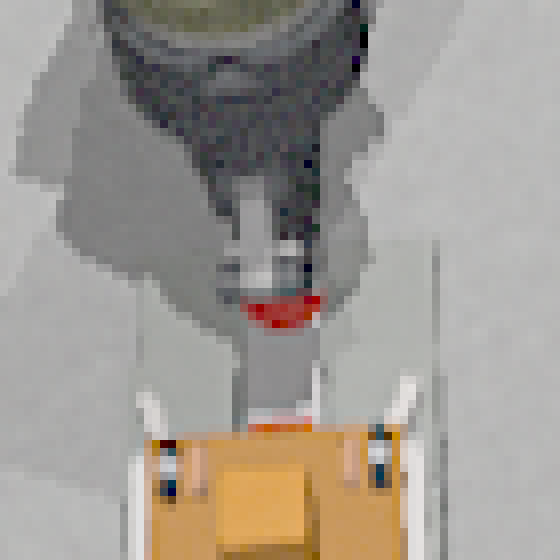

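The tip at (198,207) is still above the pad (about (200,207)) and 2.5 px to its -y side. No contact yet, so I'll shift towards the centre and keep feeling downward.

{"name": "servo_tool", "arguments": {"increments": [{"grip": 1,"x": 6,"y": 3,"z": 0,"roll": 0},{"grip": 1,"x": 0,"y": 0,"z": 1,"roll": 0},{"grip": 1,"x": 0,"y": 0,"z": 1,"roll": 0},{"grip": 1,"x": 0,"y": 0,"z": 0,"roll": 0},{"grip": 1,"x": 0,"y": 0,"z": 0,"roll": 0}]}}

```text
clock: 6.42
tcp_pos: [0.4923, -0.1623, 0.0133]
orientation: [-0.0, 0.732, 0.681, -0.0]
wrist_force: [-0.8, -0.3, 0.2]
finger_gap: -0.0
grip_force: 0.0
```

{"name": "servo_tool", "arguments": {"increments": [{"grip": 1,"x": 0,"y": 0,"z": 1,"roll": 0},{"grip": 1,"x": 0,"y": 0,"z": 1,"roll": 0},{"grip": 1,"x": 0,"y": 0,"z": 0,"roll": 0},{"grip": 1,"x": 0,"y": 0,"z": 0,"roll": 0}]}}

```text
clock: 6.75
tcp_pos: [0.4923, -0.1624, 0.0114]
orientation: [-0.0, 0.732, 0.681, 0.0]
wrist_force: [0.3, 0.2, 0.1]
finger_gap: -0.0003
grip_force: 0.0
```

Run:
```python
from h import *
im=snap('scene','s4.png'); s=env.get_state(); print(s['wrist_force'],s['ft_torque'],s['tcp_pos'])
g=im[196:228,188:212]
for r in range(0,32): print(196+r,' '.join('R' if (int(p[2])>2*int(p[1])+25) else ('#' if p.max()<45 else ('+' if p.max()<90 else '.')) for p in g[r]))
```

```text
[-0.44236174 -0.27963859 -0.12088941] [-0.01880777  0.03266974  0.07114434] [ 0.49233157 -0.16242861  0.01142769]
196 + + + + + # # # # # + + + # # # # # # # + + + +
197 + + + + + + # # # + + + + # # # # # # # + + + +
198 + + + + + + # # # # + + + # # # # # # # + + + +
199 + + + + + + + # # # + + + # # # # # # # # + + +
200 + # + + + # + + # # + + + + # # # # # # + + + +
201 # # # + # # # # # # + + + + # # # # # # + + + +
202 + # + # # # # + + + + + + + + + + # # # + + + +
203 + # + + + # # + . + + + + + + . + # # # + + + +
204 # # # # + + # # # # + + + + # # # # # # + + + +
205 # # # + # + # # # # + + + + + # + # # # # + + +
206 # # # # + + # # # # + + + . + + + # # + + # + +
207 + # # + # # # + # # + + + . # # # # # + + # # +
208 + # # + # # # # # # + + + + # # # # # + # # + .
209 . + # # # # + # # R + + + R R R # # # # # + + .
210 . + # # # # + # + + R R R R R + + + # # + . . +
211 . . + + # # # + + + + + + + + + + + # + . . + +
212 + . . . + + + + + + + + + + + + + # # . . + + +
213 . . . . . . . + . + + + + + + + + # # + . + . .
214 . . . . . . . . . + + + + + + + + # # + . + . .
215 . + . . . . + . . + + + + + + + + # # + . . . .
216 + . . . . . + . . + + + + + + + + # + + . . . .
217 . . . . . . + . . + + + + + + + + # + . . . . .
218 . + . . . . # . . + + + + + + + + # # . . . . .
219 . + + . . . # . . + + + + + + + + # + . . . . .
220 + + . . . . # . + + + + + + + + + # + . . . . .
221 . . . . . . # . + + + + + + + + + # + . . . . .
222 . . . . . . # . + . . . R R R R + # + . . . . .
223 . . . . . . + . R R R R R R R R . . . . . . . +
224 . . . . . . . . . . . . . . . . . . . . . . . #
225 . . . . . . . . . . . . . . . . . . . . . . . .
226 . . . . . . . . . . . . . . . . . . . . . . . .
227 . . . . . . . . . . . . . . . . . . . . . . . .
```

{"name": "servo_tool", "arguments": {"increments": [{"grip": 1,"x": 0,"y": 0,"z": 1,"roll": 0},{"grip": 1,"x": 0,"y": 0,"z": 1,"roll": 0},{"grip": 1,"x": 0,"y": 0,"z": 0,"roll": 0},{"grip": 1,"x": 0,"y": 0,"z": 0,"roll": 0}]}}

```text
clock: 7.13
tcp_pos: [0.4923, -0.1624, 0.0094]
orientation: [-0.0, 0.732, 0.681, 0.0]
wrist_force: [-0.3, 0.4, -0.1]
finger_gap: -0.0004
grip_force: 0.0
```

{"name": "servo_tool", "arguments": {"increments": [{"grip": 1,"x": 0,"y": 0,"z": 1,"roll": 0},{"grip": 1,"x": 0,"y": 0,"z": 1,"roll": 0},{"grip": 1,"x": 0,"y": 0,"z": 0,"roll": 0},{"grip": 1,"x": 0,"y": 0,"z": 0,"roll": 0}]}}

```text
clock: 7.47
tcp_pos: [0.4923, -0.1623, 0.0074]
orientation: [-0.0, 0.732, 0.681, 0.0]
wrist_force: [-1.0, -0.6, 0.7]
finger_gap: 0.0004
grip_force: 0.0
```

Run:
```python
from h import *
s=env.get_state(); print(s['wrist_force'],s['ft_torque'],s['tcp_pos'],s['tau'].round(2))
```

```text
[-0.99042552 -0.59108929  0.66463444] [0.04793898 0.05066424 0.01309201] [ 0.49228952 -0.16232875  0.0073535 ] [-0.000e+00 -4.466e+01  2.419e+01 -1.000e-02 -0.000e+00  0.000e+00]
```

{"name": "servo_tool", "arguments": {"increments": [{"grip": 1,"x": 0,"y": 0,"z": 1,"roll": 0},{"grip": 1,"x": 0,"y": 0,"z": 1,"roll": 0},{"grip": 1,"x": 0,"y": 0,"z": 0,"roll": 0},{"grip": 1,"x": 0,"y": 0,"z": 0,"roll": 0}]}}

```text
clock: 7.8
tcp_pos: [0.4923, -0.1623, 0.0053]
orientation: [-0.0, 0.732, 0.681, 0.0]
wrist_force: [-0.3, 0.6, -0.7]
finger_gap: -0.0003
grip_force: 0.0
```

{"name": "servo_tool", "arguments": {"increments": [{"grip": 1,"x": 0,"y": 0,"z": 1,"roll": 0},{"grip": 1,"x": 0,"y": 0,"z": 1,"roll": 0},{"grip": 1,"x": 0,"y": 0,"z": 0,"roll": 0},{"grip": 1,"x": 0,"y": 0,"z": 0,"roll": 0}]}}

```text
clock: 8.13
tcp_pos: [0.4923, -0.1624, 0.0034]
orientation: [-0.0, 0.732, 0.681, 0.0]
wrist_force: [0.5, 0.4, 0.3]
finger_gap: -0.0001
grip_force: 0.0
```

Run:
```python
from h import *
im=snap('scene','s5.png'); s=env.get_state(); print(s['wrist_force'],s['ft_torque'],s['tcp_pos'])
print(proj('scene',s['tcp_pos']), proj('scene',s['tcp_pos']+[0,0,.02]))
g=im[198:226,186:214]
for r in range(0,28): print(198+r,' '.join('R' if (int(p[2])>2*int(p[1])+25) else '%x'%(min(15,int(p.max())//10)) for p in g[r]))
```

```text
[-0.16007296  0.11180626  0.47806256] [-0.02752277  0.01195513 -0.04881388] [ 0.49234098 -0.16235241  0.00340625]
[[204.59288583 212.44068296]] [[203.81153232 208.55938929]]
198 4 4 4 4 4 4 4 5 2 1 1 2 5 5 5 2 1 1 1 0 1 0 3 5 6 6 5 b
199 4 4 4 4 4 4 4 5 3 1 0 2 7 8 8 4 1 0 0 0 0 1 3 6 6 6 5 a
200 4 4 4 4 4 4 4 4 3 2 1 0 7 7 7 5 1 0 1 0 0 1 4 5 5 5 5 4
201 4 4 4 4 4 4 4 4 4 4 3 0 7 7 7 6 2 0 1 0 1 1 5 5 6 5 5 5
202 4 4 4 4 4 4 4 4 4 4 5 2 7 7 7 6 2 0 0 0 0 1 6 6 5 5 5 5
203 4 4 4 4 4 4 4 4 4 4 5 3 6 7 7 6 2 2 6 3 1 3 6 5 5 5 5 5
204 3 4 4 4 4 4 4 4 4 5 7 6 7 7 7 8 4 6 9 5 1 2 5 5 5 5 5 7
205 4 4 4 4 4 4 4 4 4 6 8 7 7 7 6 8 4 6 5 3 0 3 4 4 5 5 5 a
206 7 4 4 4 4 4 4 4 4 R 2 1 5 8 8 a 4 1 2 0 0 3 3 4 3 5 4 a
207 9 7 4 4 4 4 4 4 4 4 3 2 6 a a d 7 4 4 3 0 3 3 4 3 5 7 a
208 9 9 7 4 4 4 4 4 4 3 3 3 7 9 9 b 7 5 5 4 1 4 4 4 3 7 a a
209 9 9 9 4 4 4 4 4 4 3 3 3 5 6 6 6 4 2 2 1 2 5 4 3 5 9 a a
210 9 9 9 6 4 3 4 4 4 2 1 1 2 4 4 4 3 2 2 2 3 4 6 6 8 8 a a
211 8 9 9 9 6 6 4 3 4 4 3 4 4 4 4 4 4 4 4 3 4 3 9 9 8 8 a a
212 9 8 9 9 9 9 7 6 3 5 a 6 6 6 6 6 6 6 6 4 4 6 9 9 8 8 a a
213 9 9 9 9 9 9 9 9 6 7 d 7 5 6 5 6 6 6 6 4 3 7 9 9 9 9 a a
214 9 9 9 8 9 9 8 9 9 9 d 7 5 5 5 6 6 6 6 4 3 5 8 8 a b a a
215 9 9 9 9 9 9 9 9 7 9 d 7 5 5 5 5 6 6 6 4 3 9 9 9 a a a a
216 9 9 8 9 9 9 9 9 5 9 d 7 5 5 5 6 6 6 6 4 3 8 9 a a a a a
217 9 9 9 9 9 9 9 9 5 9 d 7 5 6 5 5 5 6 6 4 3 8 b a a a a a
218 9 9 9 9 9 9 9 9 3 9 d 7 5 5 6 6 6 6 6 4 3 9 a a a a a a
219 9 9 8 8 9 9 9 9 2 9 e 7 5 6 6 6 6 6 6 3 4 b a a a a a a
220 8 9 9 9 9 9 9 9 2 9 b 6 5 6 5 6 6 6 6 4 4 a a a a a a a
221 8 9 9 9 9 9 9 9 3 a 6 5 6 5 5 5 5 5 6 4 5 a b a b b a d
222 9 9 9 9 9 9 9 a 3 a 8 5 9 R R R R R 8 4 7 a b b b 9 8 f
223 9 9 8 9 9 9 9 9 4 9 R R R R R R R R b a b c d d d 5 2 c
224 8 9 a a a b b b 9 b c b b c c c c c b e e c f e f 4 1 1
225 0 a c c b b c b c e c c c d e e e e c d e b f e e 9 b 6
```

{"name": "servo_tool", "arguments": {"increments": [{"grip": 1,"x": 0,"y": 0,"z": 1,"roll": 0},{"grip": 1,"x": 0,"y": 0,"z": 1,"roll": 0},{"grip": 1,"x": 0,"y": 0,"z": 0,"roll": 0},{"grip": 1,"x": 0,"y": 0,"z": 0,"roll": 0}]}}

```text
clock: 8.52
tcp_pos: [0.4924, -0.1624, 0.0014]
orientation: [-0.0, 0.732, 0.681, 0.0]
wrist_force: [0.9, -0.2, 0.2]
finger_gap: 0.0004
grip_force: 0.0
```

{"name": "servo_tool", "arguments": {"increments": [{"grip": 1,"x": 0,"y": 0,"z": 1,"roll": 0},{"grip": 1,"x": 0,"y": 0,"z": 1,"roll": 0},{"grip": 1,"x": 0,"y": 0,"z": 0,"roll": 0},{"grip": 1,"x": 0,"y": 0,"z": 0,"roll": 0}]}}

```text
clock: 8.85
tcp_pos: [0.4924, -0.1624, -0.0005]
orientation: [0.0, 0.732, 0.681, 0.0]
wrist_force: [-1.0, -0.2, 1.8]
finger_gap: 0.0
grip_force: 0.7
```

Run:
```python
from h import *
s=env.get_state(); print(s['wrist_force'],s['tcp_pos'],s['joint_pos'])
```

```text
[-0.9704248  -0.15182795  1.75993166] [ 0.49241299 -0.16238786 -0.00052156] [-4.73526571e-01  3.64506686e-01 -4.26714785e-01  7.79505767e-01
  1.05440917e-04  1.16888597e+00]
```

Contact with the pad comes at a reported z of about 0, so the fingertips really sit about 27 mm above the reported TCP. I'll press the 7 mm.

{"name": "servo_tool", "arguments": {"increments": [{"grip": 1,"x": 0,"y": 0,"z": 1,"roll": 0},{"grip": 1,"x": 0,"y": 0,"z": 1,"roll": 0},{"grip": 1,"x": 0,"y": 0,"z": 1,"roll": 0},{"grip": 1,"x": 0,"y": 0,"z": 0,"roll": 0}]}}

```text
clock: 9.18
tcp_pos: [0.4925, -0.1624, -0.0037]
orientation: [0.0, 0.732, 0.681, 0.0]
wrist_force: [0.5, -0.3, 2.7]
finger_gap: 0.0001
grip_force: 1.4
```

{"name": "servo_tool", "arguments": {"increments": [{"grip": 1,"x": 0,"y": 0,"z": 1,"roll": 0},{"grip": 1,"x": 0,"y": 0,"z": 1,"roll": 0},{"grip": 1,"x": 0,"y": 0,"z": 1,"roll": 0},{"grip": 1,"x": 0,"y": 0,"z": 0,"roll": 0}]}}

```text
clock: 9.52
tcp_pos: [0.4925, -0.1625, -0.0064]
orientation: [0.0, 0.732, 0.681, 0.0]
wrist_force: [-1.0, 0.7, 4.9]
finger_gap: -0.0002
grip_force: 2.5
```

```bash
cat > han.py <<'E'
from h import *
import sys
def orange(im,box=(170,205,230,262)):
    x0,y0,x1,y1=box; c=im[y0:y1,x0:x1].astype(int)
    m=(c[...,2]>c[...,1]*1.5+20)&(c[...,1]>c[...,0]*1.3)&(c[...,1]>35); 
    yy,xx=np.where(m); return len(xx),(xx.mean()+x0).round(2),(yy.mean()+y0).round(2),yy.min()+y0,yy.max()+y0
E
python3 - <<'E'
from han import *
im=snap('scene','s6.png'); s=env.get_state(); print(s['wrist_force'],s['tcp_pos'])
print(orange(cv2.imread('pics/scene0.png')),orange(im))
E
```

```text
[-0.44297893  0.48409228  4.39109512] [ 0.4924874  -0.1624207  -0.00638721]
(758, np.float64(199.13), np.float64(238.53), np.int64(223), np.int64(256)) (680, np.float64(198.96), np.float64(230.23), np.int64(215), np.int64(247))
```

The carrier popped out (its orange rows shifted 8 px towards the mouth). I'll lift, open and move over the handle.

{"name": "servo_tool", "arguments": {"increments": [{"grip": 1,"x": 0,"y": 0,"z": -20,"roll": 0},{"grip": 1,"x": 0,"y": 0,"z": -30,"roll": 0},{"grip": 0,"x": 0,"y": 0,"z": -30,"roll": 0},{"grip": 0,"x": 0,"y": 0,"z": -30,"roll": 0},{"grip": 0,"x": 0,"y": 0,"z": 0,"roll": 0}]}}

```text
clock: 9.98
tcp_pos: [0.4958, -0.1641, 0.1089]
orientation: [0.004, 0.732, 0.681, 0.002]
wrist_force: [1.4, -0.4, 0.3]
finger_gap: 0.0358
grip_force: 0.0
```

{"name": "servo_tool", "arguments": {"increments": [{"grip": 0,"x": 0,"y": 20,"z": 0,"roll": 0},{"grip": 0,"x": -3,"y": 30,"z": 0,"roll": 0},{"grip": 0,"x": 0,"y": 30,"z": 0,"roll": 0},{"grip": 0,"x": 0,"y": 0,"z": 0,"roll": 0},{"grip": 0,"x": 0,"y": 0,"z": 0,"roll": 0}]}}

```text
clock: 10.4
tcp_pos: [0.5725, -0.171, 0.102]
orientation: [-0.001, 0.732, 0.682, -0.0]
wrist_force: [0.1, 0.2, 0.4]
finger_gap: 0.0856
grip_force: 0.0
```

Run:
```python
from han import *
im=snap('scene','s7.png'); t=snap('top','t7.png'); s=env.get_state(); p=s['tcp_pos']; print(p,s['finger_gap'])
print(back('scene',(199.13,238.53),.06)[:2]-back('scene',(198.96,230.23),.06)[:2])
a=cv2.resize((np.clip(im[165:275,155:245]/255.,0,1)**.5*255).astype(np.uint8),None,fx=5,fy=5,interpolation=cv2.INTER_CUBIC)
b=cv2.resize((np.clip(t[145:265,295:365]/255.,0,1)**.5*255).astype(np.uint8),None,fx=4.5,fy=4.5,interpolation=cv2.INTER_CUBIC)
for q,col in(((0,0,.027),(0,255,0)),((0,0,0),(255,255,0))):
  u=(proj('scene',p+q)[0]-[155,165]+.5)*5; cv2.drawMarker(a,tuple(int(v) for v in u),col)
  u=(proj('top',p+q)[0]-[295,145]+.5)*4.5; cv2.drawMarker(b,tuple(int(v) for v in u),col)
o=np.zeros((550,775,3),np.uint8); o[:,:450]=a; o[:540,455:455+315]=b; cv2.imwrite('pics/m7.png',o)
```

```text
[ 0.57070467 -0.1706399   0.10235396] 0.08550888227252885
[ 0.02317162 -0.00136171]
```

View pics/m7.png

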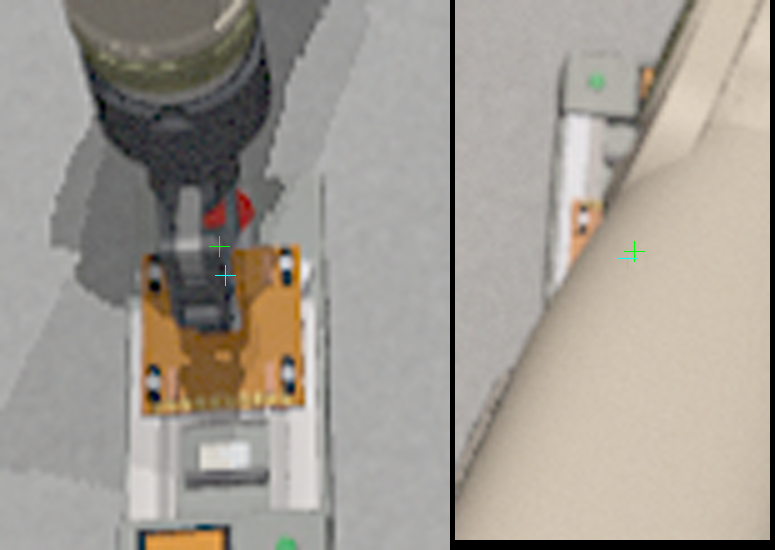

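The picture shows the hand lined up sideways with the card: finger column about 196 at height, card centre (199,230). The red pad is up again. Next I'll compute the offset along the dock.

Run:
```python
from h import *
f=back('scene',(195.9,229.6),.142); print('front finger bottom',f)
cs=[back('scene',(155+x/5-.5,165+y/5-.5),.050) for x,y in((142,255),(298,247),(302,402),(143,412))]
cs=np.array(cs); m=cs.mean(0); print('card centre',m, np.linalg.norm(cs[0]-cs[1]),np.linalg.norm(cs[0]-cs[3]))
p=env.get_state()['tcp_pos']; print(p)
g=np.array([.5935,-.180]); a=np.radians(-4.1); d=m[:2]-g; print('dock local',d@[np.cos(a),np.sin(a)],d@[-np.sin(a),np.cos(a)])
```

```text
front finger bottom [ 0.61914771 -0.17842158  0.142     ]
card centre [ 0.56952257 -0.17851218  0.05      ] 0.07916305962847708 0.08939121081062733
[ 0.57070467 -0.1706399   0.10235396]
dock local -0.024022442544220188 -0.00023031666482284017
```

{"name": "servo_tool", "arguments": {"increments": [{"grip": 0,"x": 0,"y": 0,"z": 25,"roll": 0},{"grip": 0,"x": 0,"y": 0,"z": 25,"roll": 0},{"grip": 0,"x": 0,"y": 0,"z": 12,"roll": 0},{"grip": 0,"x": 0,"y": 0,"z": 0,"roll": 0},{"grip": 0,"x": 0,"y": 0,"z": 0,"roll": 0}], "grip_force": 30}}

```text
clock: 10.92
tcp_pos: [0.5703, -0.1706, 0.041]
orientation: [-0.001, 0.732, 0.681, -0.0]
wrist_force: [0.1, -0.3, 0.4]
finger_gap: 0.0851
grip_force: 0.0
```

{"name": "servo_tool", "arguments": {"increments": [{"grip": 0,"x": 0,"y": 0,"z": 6,"roll": 0},{"grip": 0,"x": 0,"y": 0,"z": 4,"roll": 0},{"grip": 0,"x": 0,"y": 0,"z": 2,"roll": 0},{"grip": 0,"x": 0,"y": 0,"z": 0,"roll": 0},{"grip": 0,"x": 0,"y": 0,"z": 0,"roll": 0}]}}

```text
clock: 11.33
tcp_pos: [0.5721, -0.1712, 0.0298]
orientation: [0.0, 0.732, 0.681, 0.0]
wrist_force: [0.1, -0.5, -0.2]
finger_gap: 0.0856
grip_force: 0.0
```

{"name": "servo_tool", "arguments": {"increments": [{"grip": 0.3,"x": 0,"y": 0,"z": 0,"roll": 0},{"grip": 0.4,"x": 0,"y": 0,"z": 0,"roll": 0},{"grip": 0.5,"x": 0,"y": 0,"z": 0,"roll": 0},{"grip": 0.55,"x": 0,"y": 0,"z": 0,"roll": 0},{"grip": 0.6,"x": 0,"y": 0,"z": 0,"roll": 0}]}}

```text
clock: 11.75
tcp_pos: [0.5721, -0.1711, 0.0295]
orientation: [0.0, 0.732, 0.681, 0.0]
wrist_force: [0.2, 0.0, -0.4]
finger_gap: 0.0341
grip_force: 0.0
```

{"name": "servo_tool", "arguments": {"increments": [{"grip": 0.65,"x": 0,"y": 0,"z": 0,"roll": 0},{"grip": 0.7,"x": 0,"y": 0,"z": 0,"roll": 0},{"grip": 0.8,"x": 0,"y": 0,"z": 0,"roll": 0},{"grip": 1,"x": 0,"y": 0,"z": 0,"roll": 0},{"grip": 1,"x": 0,"y": 0,"z": 0,"roll": 0}]}}

```text
clock: 12.17
tcp_pos: [0.5718, -0.1711, 0.0293]
orientation: [-0.0, 0.732, 0.681, -0.0]
wrist_force: [0.0, 0.2, -0.5]
finger_gap: 0.0272
grip_force: 32.6
```

{"name": "servo_tool", "arguments": {"increments": [{"grip": 1,"x": 0,"y": 0,"z": 0,"roll": 0},{"grip": 1,"x": 0,"y": 0,"z": 0,"roll": 0},{"grip": 1,"x": 0,"y": 0,"z": 0,"roll": 0}]}}

```text
clock: 12.42
tcp_pos: [0.5719, -0.1711, 0.0294]
orientation: [-0.0, 0.732, 0.681, -0.0]
wrist_force: [-0.3, 0.8, -0.3]
finger_gap: 0.0277
grip_force: 32.6
```

Run:
```python
from h import *
s=env.get_state(); print({k:np.round(s[k],4) for k in('tcp_pos','orientation','wrist_force','ft_torque','finger_gap','grip_force')})
```

```text
{'tcp_pos': array([ 0.5719, -0.1711,  0.0294]), 'orientation': array([-1.000e-04,  7.320e-01,  6.813e-01, -0.000e+00]), 'wrist_force': array([-0.2709,  0.762 , -0.3214]), 'ft_torque': array([-0.0518,  0.1567, -0.0047]), 'finger_gap': np.float64(0.0277), 'grip_force': np.float64(32.6134)}
```

Gripped (gap 28 mm). Now slide out along the dock.

{"name": "servo_tool", "arguments": {"increments": [{"grip": 1,"x": 0,"y": -2,"z": 0,"roll": 0},{"grip": 1,"x": 0,"y": -3,"z": 0,"roll": 0},{"grip": 1,"x": 0,"y": -4,"z": 0,"roll": 0},{"grip": 1,"x": 0,"y": -4,"z": 0,"roll": 0},{"grip": 1,"x": 0,"y": -4,"z": 0,"roll": 0}]}}

```text
clock: 12.83
tcp_pos: [0.5546, -0.1699, 0.0296]
orientation: [0.0, 0.732, 0.681, 0.0]
wrist_force: [0.9, 0.5, 0.2]
finger_gap: 0.0277
grip_force: 32.5
```

{"name": "servo_tool", "arguments": {"increments": [{"grip": 1,"x": 0,"y": -5,"z": 0,"roll": 0},{"grip": 1,"x": 0,"y": -5,"z": 0,"roll": 0},{"grip": 1,"x": 0,"y": -5,"z": 0,"roll": 0},{"grip": 1,"x": 0,"y": -5,"z": 0,"roll": 0},{"grip": 1,"x": 0,"y": -5,"z": 0,"roll": 0}]}}

```text
clock: 13.25
tcp_pos: [0.5296, -0.1681, 0.0295]
orientation: [0.0, 0.732, 0.681, 0.0]
wrist_force: [0.6, 0.6, -1.0]
finger_gap: 0.0275
grip_force: 32.4
```

{"name": "servo_tool", "arguments": {"increments": [{"grip": 1,"x": 0,"y": -5,"z": 0,"roll": 0},{"grip": 1,"x": 0,"y": -5,"z": 0,"roll": 0},{"grip": 1,"x": 0,"y": -5,"z": 0,"roll": 0},{"grip": 1,"x": 0,"y": -4,"z": 0,"roll": 0},{"grip": 1,"x": 0,"y": 0,"z": 0,"roll": 0}]}}

```text
clock: 13.67
tcp_pos: [0.5098, -0.1665, 0.0294]
orientation: [-0.001, 0.732, 0.681, -0.0]
wrist_force: [-1.3, 0.9, 0.4]
finger_gap: 0.0274
grip_force: 32.4
```

Run:
```python
from han import *
im=snap('scene','s8.png'); s=env.get_state(); print(s['tcp_pos'],s['wrist_force'],s['ft_torque'])
print(orange(im,(165,190,235,262)))
```

```text
[ 0.51008838 -0.16653705  0.02933295] [-0.87669981  0.61212171 -0.51828713] [ 0.01650827  0.07575875 -0.02162649]
(278, np.float64(200.88), np.float64(213.11), np.int64(195), np.int64(225))
```

{"name": "servo_tool", "arguments": {"increments": [{"grip": 1,"x": 0,"y": -4,"z": 0,"roll": 0},{"grip": 1,"x": 0,"y": -3,"z": 0,"roll": 0},{"grip": 1,"x": 0,"y": 0,"z": -2,"roll": 0},{"grip": 1,"x": 0,"y": 0,"z": -2,"roll": 0},{"grip": 1,"x": 0,"y": 0,"z": 0,"roll": 0}]}}

```text
clock: 14.13
tcp_pos: [0.5037, -0.1661, 0.0336]
orientation: [-0.0, 0.732, 0.681, -0.0]
wrist_force: [-0.2, 0.3, -1.3]
finger_gap: 0.0273
grip_force: 32.4
```

Run:
```python
from h import *
s=env.get_state(); print(s['tcp_pos'],s['wrist_force'],s['ft_torque'],s['finger_gap'])
```

```text
[ 0.50367654 -0.16609536  0.03357845] [-0.20982125  0.25660142 -1.34044654] [0.01070494 0.02533916 0.03952585] 0.02731604123090274
```

{"name": "servo_tool", "arguments": {"increments": [{"grip": 1,"x": 0,"y": 0,"z": -8,"roll": 0},{"grip": 1,"x": 0,"y": 0,"z": -18,"roll": 0},{"grip": 1,"x": 0,"y": 0,"z": -24,"roll": 0},{"grip": 1,"x": 0,"y": 0,"z": -18,"roll": -2},{"grip": 1,"x": 0,"y": 0,"z": -8,"roll": -3}]}}

```text
clock: 14.55
tcp_pos: [0.5056, -0.1669, 0.1125]
orientation: [0.002, 0.701, 0.713, 0.001]
wrist_force: [0.2, 0.3, -2.2]
finger_gap: 0.0277
grip_force: 32.3
```

{"name": "servo_tool", "arguments": {"increments": [{"grip": 1,"x": 0,"y": 0,"z": 0,"roll": -2.5},{"grip": 1,"x": 10,"y": -1,"z": 0,"roll": 0},{"grip": 1,"x": 22,"y": -2,"z": 0,"roll": 0},{"grip": 1,"x": 30,"y": -2.5,"z": 0,"roll": 0},{"grip": 1,"x": 32,"y": -2.5,"z": 0,"roll": 0}]}}

```text
clock: 14.97
tcp_pos: [0.4898, -0.0718, 0.109]
orientation: [-0.001, 0.687, 0.727, -0.0]
wrist_force: [1.1, 0.7, -2.7]
finger_gap: 0.0277
grip_force: 32.2
```

{"name": "servo_tool", "arguments": {"increments": [{"grip": 1,"x": 32,"y": -2.5,"z": 0,"roll": 0},{"grip": 1,"x": 32,"y": -2.5,"z": 0,"roll": 0},{"grip": 1,"x": 32,"y": -2.5,"z": 0,"roll": 0},{"grip": 1,"x": 32,"y": -2.5,"z": 0,"roll": 0},{"grip": 1,"x": 32,"y": -2.5,"z": 0,"roll": 0}]}}

```text
clock: 15.38
tcp_pos: [0.4672, 0.0881, 0.1092]
orientation: [-0.001, 0.686, 0.727, -0.0]
wrist_force: [1.6, 0.9, -2.4]
finger_gap: 0.0272
grip_force: 32.2
```

{"name": "servo_tool", "arguments": {"increments": [{"grip": 1,"x": 32,"y": -2.5,"z": 0,"roll": 0},{"grip": 1,"x": 30,"y": -2.5,"z": 0,"roll": 0},{"grip": 1,"x": 20,"y": -2,"z": 0,"roll": 0},{"grip": 1,"x": 10,"y": -1,"z": 0,"roll": 0},{"grip": 1,"x": 0,"y": 0,"z": 0,"roll": 0}]}}

```text
clock: 15.8
tcp_pos: [0.4539, 0.1796, 0.1092]
orientation: [-0.001, 0.685, 0.729, -0.0]
wrist_force: [1.0, 0.2, -2.0]
finger_gap: 0.0274
grip_force: 32.2
```

{"name": "servo_tool", "arguments": {"increments": [{"grip": 1,"x": 0,"y": 0,"z": 0,"roll": 0},{"grip": 1,"x": 0,"y": 0,"z": 0,"roll": 0},{"grip": 1,"x": 0,"y": 0,"z": 0,"roll": 0}]}}

```text
clock: 16.05
tcp_pos: [0.4553, 0.1765, 0.1094]
orientation: [0.0, 0.686, 0.727, -0.0]
wrist_force: [0.6, -0.7, -2.0]
finger_gap: 0.0277
grip_force: 32.2
```

Run:
```python
from han import *
s=env.get_state(); print(s['tcp_pos'],s['orientation'],s['wrist_force'],s['finger_gap'])
im=snap('scene','s9.png');t=snap('top','t9.png')
for i,n in((im,'scene'),(t,'top')): print(n,proj(n,s['tcp_pos']+[0,-.008,.027+.01]))
print(orange(im,(300,110,390,240)))
```

```text
[0.45526373 0.17652473 0.10939145] [ 2.57872476e-07  6.86468565e-01  7.27159461e-01 -1.69069040e-04] [ 0.64819647 -0.68510985 -2.02149643] 0.027685695731868312
scene [[329.51520228 154.45219144]]
top [[204.69796691 242.42440114]]
(236, np.float64(328.76), np.float64(162.62), np.int64(141), np.int64(175))
```

{"name": "servo_tool", "arguments": {"increments": [{"grip": 1,"x": 12,"y": -1,"z": 0,"roll": 0},{"grip": 1,"x": 14,"y": -1,"z": 10,"roll": 0},{"grip": 1,"x": 5,"y": 0,"z": 20,"roll": 0},{"grip": 1,"x": 0,"y": 0,"z": 20,"roll": 0},{"grip": 1,"x": 0,"y": 0,"z": 10,"roll": 0}]}}

```text
clock: 16.57
tcp_pos: [0.4501, 0.2084, 0.0476]
orientation: [-0.001, 0.686, 0.728, -0.001]
wrist_force: [-0.8, 0.7, -2.5]
finger_gap: 0.0277
grip_force: 32.1
```

{"name": "servo_tool", "arguments": {"increments": [{"grip": 1,"x": 0,"y": 0,"z": 0,"roll": 0},{"grip": 1,"x": 0,"y": 0,"z": 0,"roll": 0},{"grip": 1,"x": 0,"y": 0,"z": 0,"roll": 0}]}}

```text
clock: 16.82
tcp_pos: [0.4522, 0.2084, 0.0504]
orientation: [0.0, 0.686, 0.728, 0.001]
wrist_force: [1.1, -0.2, -3.3]
finger_gap: 0.0278
grip_force: 32.1
```

```bash
cat > card.py <<'E'
from h import *
B=np.array([.5655,.2070]); A=np.radians(3.4)
def card(im,n,box,z):
    # edges of the orange card: hull of the mask, backprojected at the card's height, in blue-dock axes
    x0,y0,x1,y1=box; c=im[y0:y1,x0:x1].astype(int)
    m=(c[...,2]>c[...,1]*1.4+15)&(c[...,1]>c[...,0]*1.25)&(c[...,1]>25)
    k,l,st,ce=cv2.connectedComponentsWithStats(m.astype(np.uint8)); i=1+np.argmax(st[1:,4])
    yy,xx=np.where(l==i); P=np.array([back(n,(a+x0,b+y0),z)[:2] for a,b in zip(xx,yy)])-B
    c_,s_=np.cos(A),np.sin(A); L=np.c_[P@[c_,s_],P@[-s_,c_]]*1e3
    r=cv2.minAreaRect(L.astype(np.float32)); return len(xx),r,L.min(0),L.max(0)
E
python3 - <<'E'
from card import *
s=env.get_state(); p=s['tcp_pos']; print(p,s['wrist_force'])
zc=p[2]-.0294+.030+.020
for n,box in(('scene',(295,130,390,240)),('top',(150,180,260,300))):
    im=snap(n,n+'10.png'); print(n,card(im,n,box,zc))
E
```

```text
[0.45217305 0.20837175 0.05037362] [ 1.14937574 -0.15847849 -3.25004058]
scene (383, ((-111.89848327636719, -0.4496726989746094), (86.6549072265625, 79.72769927978516), 1.089087724685669), array([-155.34262706,  -39.6433368 ]), array([-67.88312184,  39.75351539]))
top (319, ((-113.78277587890625, -19.06418800354004), (40.77118682861328, 87.67192840576172), 87.00139617919922), array([-157.64828103,  -40.25230818]), array([-70.87309691,   2.96043305]))
```

{"name": "servo_tool", "arguments": {"increments": [{"grip": 1,"x": 0,"y": -4,"z": 5,"roll": 0},{"grip": 1,"x": 0,"y": 0,"z": 8,"roll": 0},{"grip": 1,"x": 0,"y": 0,"z": 4,"roll": 0},{"grip": 1,"x": 0,"y": 0,"z": 2,"roll": 0},{"grip": 1,"x": 0,"y": 0,"z": 1,"roll": 0}]}}

```text
clock: 17.33
tcp_pos: [0.4468, 0.2079, 0.029]
orientation: [-0.0, 0.686, 0.728, -0.0]
wrist_force: [-1.8, -0.5, 4.8]
finger_gap: 0.0278
grip_force: 32.8
```

{"name": "servo_tool", "arguments": {"increments": [{"grip": 1,"x": 0,"y": 0,"z": 0,"roll": 0},{"grip": 1,"x": 0,"y": 0,"z": 0,"roll": 0}]}}

```text
clock: 17.5
tcp_pos: [0.4475, 0.2081, 0.0295]
orientation: [0.0, 0.686, 0.728, 0.0]
wrist_force: [-0.5, -0.1, -3.3]
finger_gap: 0.0275
grip_force: 32.1
```

Run:
```python
from card import *
s=env.get_state(); p=s['tcp_pos']; print(p,s['wrist_force'],s['ft_torque'])
im=snap('scene','scene11.png'); print(card(im,'scene',(295,130,390,240),p[2]+.0206))
```

```text
[0.44753305 0.2080936  0.02950436] [-0.5115616  -0.06839408 -3.30502978] [ 0.01365995 -0.02770558 -0.02628597]
(365, ((-116.26539611816406, 0.016788482666015625), (79.05827331542969, 87.593994140625), 89.52833557128906), array([-160.26552581,  -39.51763096]), array([-72.23512058,  39.41018209]))
```

{"name": "servo_tool", "arguments": {"increments": [{"grip": 1,"x": 0,"y": 2,"z": -0.6,"roll": 0},{"grip": 1,"x": 0,"y": 3,"z": 0,"roll": 0},{"grip": 1,"x": 0,"y": 3,"z": 0,"roll": 0},{"grip": 1,"x": 0,"y": 3,"z": 0,"roll": 0},{"grip": 1,"x": 0,"y": 0,"z": 0,"roll": 0}]}}

```text
clock: 17.97
tcp_pos: [0.4595, 0.2088, 0.0302]
orientation: [0.0, 0.686, 0.728, 0.001]
wrist_force: [0.7, 0.2, -2.1]
finger_gap: 0.0274
grip_force: 32.2
```

{"name": "servo_tool", "arguments": {"increments": [{"grip": 1,"x": 0,"y": 3,"z": 0,"roll": 0},{"grip": 1,"x": 0,"y": 3,"z": 0,"roll": 0},{"grip": 1,"x": 0,"y": 3,"z": 0,"roll": 0},{"grip": 1,"x": 0,"y": 0,"z": 0,"roll": 0}]}}

```text
clock: 18.3
tcp_pos: [0.4682, 0.2093, 0.0303]
orientation: [0.0, 0.686, 0.728, 0.0]
wrist_force: [-0.3, -0.4, -0.5]
finger_gap: 0.0276
grip_force: 32.4
```

{"name": "servo_tool", "arguments": {"increments": [{"grip": 1,"x": 0,"y": 2,"z": 0,"roll": 0},{"grip": 1,"x": 0,"y": 2,"z": 0,"roll": 0},{"grip": 1,"x": 0,"y": 2,"z": 0,"roll": 0},{"grip": 1,"x": 0,"y": 0,"z": 0,"roll": 0}]}}

```text
clock: 18.63
tcp_pos: [0.4743, 0.2097, 0.0303]
orientation: [0.0, 0.686, 0.728, 0.001]
wrist_force: [-0.1, 1.1, -0.9]
finger_gap: 0.0276
grip_force: 32.4
```

{"name": "servo_tool", "arguments": {"increments": [{"grip": 1,"x": 0,"y": 2,"z": 0,"roll": 0},{"grip": 1,"x": 0,"y": 2,"z": 0,"roll": 0},{"grip": 1,"x": 0,"y": 2,"z": 0,"roll": 0},{"grip": 1,"x": 0,"y": 0,"z": 0,"roll": 0}]}}

```text
clock: 18.97
tcp_pos: [0.479, 0.2099, 0.0299]
orientation: [-0.0, 0.686, 0.728, -0.0]
wrist_force: [-2.8, -0.1, 0.2]
finger_gap: 0.0275
grip_force: 32.6
```

Run:
```python
from card import *
s=env.get_state(); p=s['tcp_pos']; print(p,s['wrist_force'],s['ft_torque'])
im=snap('scene','scene12.png'); print(card(im,'scene',(295,130,390,240),.05))
```

```text
[0.47900165 0.20992105 0.02993719] [-2.79023288 -0.0543715   0.21233309] [ 0.02488301  0.30966936 -0.08570643]
(387, ((-86.48285675048828, 0.06898880004882812), (88.11640167236328, 78.94107055664062), 0.16635754704475403), array([-130.55207261,  -39.42930658]), array([-42.38450742,  39.57816672]))
```

{"name": "servo_tool", "arguments": {"increments": [{"grip": 1,"x": 0,"y": 0,"z": 0.5,"roll": 0},{"grip": 1,"x": 0,"y": 0,"z": 0,"roll": 0},{"grip": 1,"x": 0,"y": 2,"z": 0,"roll": 0},{"grip": 1,"x": 0,"y": 2,"z": 0,"roll": 0},{"grip": 1,"x": 0,"y": 0,"z": 0,"roll": 0}]}}

```text
clock: 19.43
tcp_pos: [0.4824, 0.2106, 0.0294]
orientation: [-0.001, 0.686, 0.728, -0.0]
wrist_force: [-1.6, 2.3, -2.6]
finger_gap: 0.0274
grip_force: 32.2
```

Run:
```python
from card import *
s=env.get_state(); p=s['tcp_pos']; print(p,s['wrist_force'],s['ft_torque'])
```

```text
[0.48241498 0.21063145 0.02940431] [-1.57200942  2.27720644 -2.55622865] [0.66537348 0.50905961 0.0849337 ]
```

{"name": "servo_tool", "arguments": {"increments": [{"grip": 1,"x": 0.8,"y": 0,"z": 0,"roll": 0},{"grip": 1,"x": 0,"y": 2,"z": 0,"roll": 0},{"grip": 1,"x": 0,"y": 2,"z": 0,"roll": 0},{"grip": 1,"x": 0,"y": 0,"z": 0,"roll": 0}]}}

```text
clock: 19.77
tcp_pos: [0.4881, 0.2115, 0.0296]
orientation: [0.0, 0.686, 0.728, 0.001]
wrist_force: [-0.0, 2.0, -2.2]
finger_gap: 0.028
grip_force: 32.3
```

Run:
```python
from card import *
s=env.get_state(); p=s['tcp_pos']; print(p,s['wrist_force'],s['ft_torque'],s['orientation'])
```

```text
[0.4881301  0.21150638 0.0296028 ] [-0.03565398  1.98648456 -2.15791756] [ 0.45593327 -0.00840065  0.08025466] [1.70316904e-04 6.85789858e-01 7.27799370e-01 5.65400522e-04]
```

{"name": "servo_tool", "arguments": {"increments": [{"grip": 1,"x": 0.7,"y": 0,"z": 0,"roll": 0},{"grip": 1,"x": 0,"y": 2,"z": 0,"roll": 0},{"grip": 1,"x": 0,"y": 3,"z": 0,"roll": 0},{"grip": 1,"x": 0,"y": 3,"z": 0,"roll": 0},{"grip": 1,"x": 0,"y": 0,"z": 0,"roll": 0}]}}

```text
clock: 20.18
tcp_pos: [0.4964, 0.2124, 0.0298]
orientation: [0.0, 0.686, 0.728, 0.001]
wrist_force: [0.5, 0.4, -1.0]
finger_gap: 0.0278
grip_force: 32.4
```

Run:
```python
from card import *
s=env.get_state(); p=s['tcp_pos']; print(p,s['wrist_force'],s['ft_torque'],s['orientation'])
```

```text
[0.49639821 0.21238662 0.02978734] [ 0.49589989  0.36805404 -1.04064383] [ 0.10339819 -0.18361582  0.04869685] [4.60031023e-04 6.85954017e-01 7.27644552e-01 5.29481710e-04]
```

{"name": "servo_tool", "arguments": {"increments": [{"grip": 1,"x": 0,"y": 4,"z": 0,"roll": 0},{"grip": 1,"x": 0,"y": 4,"z": 0,"roll": 0},{"grip": 1,"x": 0,"y": 4,"z": 0,"roll": 0},{"grip": 1,"x": 0,"y": 0,"z": 0,"roll": 0}]}}

```text
clock: 20.52
tcp_pos: [0.5086, 0.2132, 0.0298]
orientation: [0.0, 0.686, 0.728, 0.001]
wrist_force: [1.7, -0.2, -0.7]
finger_gap: 0.0277
grip_force: 32.4
```

{"name": "servo_tool", "arguments": {"increments": [{"grip": 1,"x": 0,"y": 4,"z": 0,"roll": 0},{"grip": 1,"x": 0,"y": 4,"z": 0,"roll": 0},{"grip": 1,"x": 0,"y": 4,"z": 0,"roll": 0},{"grip": 1,"x": 0,"y": 0,"z": 0,"roll": 0}]}}

```text
clock: 20.85
tcp_pos: [0.5205, 0.2139, 0.0297]
orientation: [0.0, 0.686, 0.728, 0.001]
wrist_force: [0.9, 0.4, -0.3]
finger_gap: 0.0275
grip_force: 32.5
```

Run:
```python
from card import *
s=env.get_state(); p=s['tcp_pos']; print(p,s['wrist_force'],s['ft_torque'],s['orientation'])
im=snap('scene','scene13.png'); print(card(im,'scene',(295,130,400,250),.05))
```

```text
[0.5204543  0.21389406 0.02969762] [ 0.91047798  0.36928731 -0.31107504] [ 0.04493949 -0.22511643 -0.02448682] [3.80173693e-04 6.85931645e-01 7.27665666e-01 5.58529948e-04]
(401, ((-45.27799987792969, 0.7432365417480469), (87.75132751464844, 78.10342407226562), 1.2297918796539307), array([-89.0297411 , -37.57554948]), array([-0.58968123, 40.10325493]))
```

{"name": "servo_tool", "arguments": {"increments": [{"grip": 1,"x": 0,"y": 4,"z": 0,"roll": 0},{"grip": 1,"x": 0,"y": 4,"z": 0,"roll": 0},{"grip": 1,"x": 0,"y": 4,"z": 0,"roll": 0},{"grip": 1,"x": 0,"y": 0,"z": 0,"roll": 0}]}}

```text
clock: 21.23
tcp_pos: [0.5323, 0.2146, 0.0297]
orientation: [0.0, 0.686, 0.728, 0.0]
wrist_force: [0.3, 0.6, -0.1]
finger_gap: 0.0274
grip_force: 32.5
```

{"name": "servo_tool", "arguments": {"increments": [{"grip": 1,"x": 0,"y": 3,"z": 0,"roll": 0},{"grip": 1,"x": 0,"y": 3,"z": 0,"roll": 0},{"grip": 1,"x": 0,"y": 2,"z": 0,"roll": 0},{"grip": 1,"x": 0,"y": 0,"z": 0,"roll": 0}]}}

```text
clock: 21.57
tcp_pos: [0.5397, 0.2151, 0.0296]
orientation: [0.0, 0.686, 0.728, 0.0]
wrist_force: [0.7, -0.3, -1.3]
finger_gap: 0.0279
grip_force: 32.5
```

{"name": "servo_tool", "arguments": {"increments": [{"grip": 1,"x": 0,"y": 2,"z": 0,"roll": 0},{"grip": 1,"x": 0,"y": 2,"z": 0,"roll": 0},{"grip": 1,"x": 0,"y": 2,"z": 0,"roll": 0},{"grip": 1,"x": 0,"y": 0,"z": 0,"roll": 0}]}}

```text
clock: 21.9
tcp_pos: [0.5456, 0.2154, 0.0296]
orientation: [0.0, 0.686, 0.728, 0.0]
wrist_force: [-0.1, 0.5, -1.6]
finger_gap: 0.0274
grip_force: 32.6
```

```bash
cat > cat.py <<'E'
from card import *
def tooth(im,lo=(325,160,362,205)):
    x0,y0,x1,y1=lo; c=im[y0:y1,x0:x1].astype(int); m=(c[...,2]>c[...,1]*2+25)&(c[...,1]<70)
    k,l,st,ce=cv2.connectedComponentsWithStats(m.astype(np.uint8)); return [(int(st[i,4]),(ce[i]+[x0,y0]).round(1).tolist(),(st[i,:4]+[x0,y0,0,0]).tolist()) for i in range(1,k) if st[i,4]>2]
E
python3 - <<'E'
from cat import *
s=env.get_state(); p=s['tcp_pos']; print(p,s['wrist_force'],s['ft_torque'])
im=snap('scene','scene14.png'); print(card(im,'scene',(295,130,400,250),.05)[1:]); print(tooth(im)); print(tooth(cv2.imread('pics/scene0.png')))
E
```

```text
[0.5455891  0.21542886 0.02958284] [-0.13032254  0.48207253 -1.5579433 ] [0.12193029 0.01163199 0.0537437 ]
(((-19.446863174438477, -1.7572402954101562), (72.22364807128906, 87.86629486083984), 89.48347473144531), array([-63.58110674, -38.2548228 ]), array([24.22186645, 34.2204997 ]))
[(64, [335.7, 179.3], [331, 176, 10, 8])]
[(65, [335.7, 178.5], [331, 175, 11, 8]), (39, [342.5, 195.5], [338, 193, 9, 6])]
```

{"name": "servo_tool", "arguments": {"increments": [{"grip": 1,"x": 0,"y": 2,"z": 0,"roll": 0},{"grip": 1,"x": 0,"y": 1.5,"z": 0,"roll": 0},{"grip": 1,"x": 0,"y": 1.5,"z": 0,"roll": 0},{"grip": 1,"x": 0,"y": 0,"z": 0,"roll": 0}]}}

```text
clock: 22.28
tcp_pos: [0.5495, 0.2156, 0.0294]
orientation: [-0.0, 0.686, 0.728, -0.0]
wrist_force: [-2.5, 0.5, -0.3]
finger_gap: 0.0277
grip_force: 32.8
```

{"name": "servo_tool", "arguments": {"increments": [{"grip": 1,"x": 0,"y": 1,"z": 0,"roll": 0},{"grip": 1,"x": 0,"y": 1,"z": 0,"roll": 0},{"grip": 1,"x": 0,"y": 1,"z": 0,"roll": 0},{"grip": 1,"x": 0,"y": 0,"z": 0,"roll": 0}]}}

```text
clock: 22.62
tcp_pos: [0.5528, 0.2158, 0.0294]
orientation: [-0.0, 0.686, 0.728, -0.0]
wrist_force: [-3.5, 0.2, -1.1]
finger_gap: 0.0275
grip_force: 32.8
```

Run:
```python
from cat import *
s=env.get_state(); p=s['tcp_pos']; print(p,s['wrist_force'],s['ft_torque'])
im=snap('scene','scene15.png'); print(tooth(im))
```

```text
[0.55284462 0.21577542 0.02936046] [-3.53880396  0.19716995 -1.07496052] [ 0.04629664  0.84849332 -0.01008735]
[(64, [335.7, 179.3], [331, 176, 10, 8])]
```

{"name": "servo_tool", "arguments": {"increments": [{"grip": 1,"x": 0,"y": 1,"z": 0,"roll": 0},{"grip": 1,"x": 0,"y": 1,"z": 0,"roll": 0},{"grip": 1,"x": 0,"y": 1,"z": 0,"roll": 0},{"grip": 1,"x": 0,"y": 0,"z": 0,"roll": 0}]}}

```text
clock: 23.0
tcp_pos: [0.556, 0.216, 0.0294]
orientation: [-0.0, 0.686, 0.728, -0.0]
wrist_force: [-3.2, -0.3, -2.0]
finger_gap: 0.0277
grip_force: 32.8
```

Run:
```python
from cat import *
s=env.get_state(); p=s['tcp_pos']; print(p,s['wrist_force'],s['ft_torque'])
im=snap('scene','scene16.png'); print(tooth(im))
```

```text
[0.55604866 0.2159807  0.02939423] [-3.17019447 -0.33058264 -2.02747191] [ 0.09836278  0.95006055 -0.09970532]
[(64, [335.7, 179.3], [331, 176, 10, 8])]
```

{"name": "servo_tool", "arguments": {"increments": [{"grip": 1,"x": 0,"y": 1,"z": 0,"roll": 0},{"grip": 1,"x": 0,"y": 0.5,"z": 0,"roll": 0},{"grip": 1,"x": 0,"y": 0,"z": 0,"roll": 0}]}}

```text
clock: 23.3
tcp_pos: [0.5574, 0.2161, 0.0294]
orientation: [-0.0, 0.686, 0.728, -0.0]
wrist_force: [-4.2, 0.2, -2.0]
finger_gap: 0.0277
grip_force: 32.9
```

Run:
```python
from cat import *
s=env.get_state(); p=s['tcp_pos']; print(p,s['wrist_force'],s['ft_torque'])
im=snap('scene','scene17.png'); print(tooth(im))
```

```text
[0.55744366 0.21607534 0.02942436] [-4.20961783  0.16323235 -2.03109334] [ 0.07513638  0.96487245 -0.06298215]
[(64, [335.7, 179.3], [331, 176, 10, 8])]
```

{"name": "servo_tool", "arguments": {"increments": [{"grip": 1,"x": 0,"y": 1,"z": 0,"roll": 0},{"grip": 1,"x": 0,"y": 0.5,"z": 0,"roll": 0},{"grip": 1,"x": 0,"y": 0,"z": 0,"roll": 0}]}}

```text
clock: 23.6
tcp_pos: [0.559, 0.2162, 0.0294]
orientation: [-0.0, 0.686, 0.728, -0.0]
wrist_force: [-4.6, 0.6, -2.4]
finger_gap: 0.0275
grip_force: 32.9
```

Run:
```python
from cat import *
s=env.get_state(); p=s['tcp_pos']; print(p,s['wrist_force'],s['ft_torque'])
im=snap('scene','scene18.png'); print(tooth(im))
```

```text
[0.55897659 0.21618727 0.02944938] [-4.59317477  0.58639183 -2.35072888] [ 0.09473374  1.07755988 -0.06288784]
[(63, [335.7, 179.3], [331, 176, 10, 8])]
```

{"name": "servo_tool", "arguments": {"increments": [{"grip": 1,"x": 0,"y": 0.5,"z": 0,"roll": 0},{"grip": 1,"x": 0,"y": 0.5,"z": 0,"roll": 0},{"grip": 1,"x": 0,"y": 0,"z": 0,"roll": 0}]}}

```text
clock: 23.9
tcp_pos: [0.5603, 0.2162, 0.0295]
orientation: [0.0, 0.686, 0.728, 0.0]
wrist_force: [-3.7, 0.5, -3.3]
finger_gap: 0.0274
grip_force: 32.3
```

Run:
```python
from cat import *
s=env.get_state(); p=s['tcp_pos']; print(p,s['wrist_force'],s['ft_torque'])
im=snap('scene','scene19.png'); print(tooth(im))
```

```text
[0.56025931 0.21624959 0.0295147 ] [-3.656703    0.53092447 -3.34798799] [ 0.16853301  0.89058011 -0.04181847]
[(63, [335.8, 178.6], [331, 175, 10, 8]), (3, [343.0, 193.3], [342, 193, 3, 2]), (3, [339.0, 194.0], [338, 194, 3, 1])]
```

Clicked: the pad is back up (row 178.6) and the red tooth is visible again at about (341,193). I'll ease off slightly so the catch takes the load, then release and lift away.

{"name": "servo_tool", "arguments": {"increments": [{"grip": 1,"x": 0,"y": -1,"z": 0,"roll": 0},{"grip": 1,"x": 0,"y": -0.5,"z": 0,"roll": 0},{"grip": 1,"x": 0,"y": 0,"z": 0,"roll": 0}]}}

```text
clock: 24.2
tcp_pos: [0.56, 0.2162, 0.0298]
orientation: [0.001, 0.686, 0.728, 0.001]
wrist_force: [1.4, 0.9, -7.7]
finger_gap: 0.0275
grip_force: 31.4
```

{"name": "servo_tool", "arguments": {"increments": [{"grip": 0.6,"x": 0,"y": 0,"z": 0,"roll": 0},{"grip": 0.4,"x": 0,"y": 0,"z": 0,"roll": 0},{"grip": 0.2,"x": 0,"y": 0,"z": 0,"roll": 0},{"grip": 0,"x": 0,"y": 0,"z": 0,"roll": 0},{"grip": 0,"x": 0,"y": 0,"z": 0,"roll": 0}]}}

```text
clock: 24.62
tcp_pos: [0.5591, 0.2162, 0.0302]
orientation: [0.0, 0.686, 0.728, 0.001]
wrist_force: [0.5, -0.1, -1.1]
finger_gap: 0.0808
grip_force: 0.0
```

{"name": "servo_tool", "arguments": {"increments": [{"grip": 0,"x": 0,"y": 0,"z": 0,"roll": 0},{"grip": 0,"x": 0,"y": 0,"z": -8,"roll": 0},{"grip": 0,"x": 0,"y": 0,"z": -20,"roll": 0},{"grip": 0,"x": 0,"y": 0,"z": -30,"roll": 0},{"grip": 0,"x": 0,"y": 0,"z": -30,"roll": 0}]}}

```text
clock: 25.03
tcp_pos: [0.5576, 0.2159, 0.1183]
orientation: [-0.001, 0.686, 0.728, -0.001]
wrist_force: [1.3, 0.9, -0.1]
finger_gap: 0.0853
grip_force: 0.0
```

{"name": "servo_tool", "arguments": {"increments": [{"grip": 0,"x": 0,"y": -20,"z": -20,"roll": 0},{"grip": 0,"x": 0,"y": -35,"z": 0,"roll": 0},{"grip": 0,"x": 0,"y": -35,"z": 0,"roll": 0},{"grip": 0,"x": 0,"y": 0,"z": 0,"roll": 0},{"grip": 0,"x": 0,"y": 0,"z": 0,"roll": 0}]}}

```text
clock: 25.45
tcp_pos: [0.4667, 0.2107, 0.1383]
orientation: [-0.0, 0.685, 0.728, -0.0]
wrist_force: [1.3, 0.1, 0.1]
finger_gap: 0.0852
grip_force: 0.0
```

Run:
```python
from cat import *
s=env.get_state(); p=s['tcp_pos']; print(p,s['wrist_force'],s['finger_gap'])
im=snap('scene','scene20.png'); print(tooth(im)); print(card(im,'scene',(295,130,400,250),.05)[1:])
```

```text
[0.46673782 0.21072389 0.13832325] [1.27279671 0.11132346 0.05301468] 0.08521089587918257
[(63, [335.8, 178.6], [331, 175, 10, 8]), (10, [341.1, 193.6], [338, 193, 7, 2])]
(((-6.180179595947266, 1.3966865539550781), (90.46479797363281, 79.5557632446289), 0.24733619391918182), array([-51.35927604, -38.34792016]), array([39.19876176, 41.2682977 ]))
```

The carrier sits at dock x = -6 mm, level, with the catch up behind it. The hand is clear, so I'm handing in.

```bash
python3 -c "
from workcell import env
print(env.hand_in())"
```

```text
the job is handed in; nothing more can be done
None
```

The carrier is latched in the blue test dock at about dock x = -6 mm, with the catch back up behind it, the gripper open and clear, and the job handed in at about 25.5 s. The forces I read stayed under 8 N.

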